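Book in a delivery of cheese portions

TASK

Book in the cheese delivery: slide the cover out of the delivery box to the left and lay it flat on the worktop, then take the hand scanner from its cradle and scan the label of every wrapped portion while it still lies in the box, from left to right, sighting the middle of each label from above at a slant from one or two hand's breadths away and holding steady for a good second, without touching the cheese with the scanner. Stand the scanner back in its cradle and lay all the portions flat, label up and side by side, on the steel tray. Finally slide the cover back into its grooves, fully home, so that the empty box can go back, and leave the jar, the pot of picks and the marker where they are.

Things in the scene. Friction and masses are not known exactly. Their poses are not given: they have to be found in the camera images.
- box: Open-topped delivery box of light wood, 160 (x) x 328 (y) x 73 mm high, fixed. Origin: centre of its underside; y along its length, to the robot's left. Floor 6 mm up, 132 x 308 mm, with three pockets in a row between four cross battens (y = -124.5, -41.5, 41.5 and 124.5 mm, 6 mm thick, 10 mm high).
- cover: Loose plywood cover, 142 (x) x 314 (y) x 6 mm, 0.22 kg, a wooden grip bar on its middle. Origin: centre of its underside; y along its length. At the start it lies in the box's grooves (underside 56 mm up, 3 mm side play, 5 mm play above), held down by lips; it only slides out to the left (+y of the box) and is free after about 323 mm. Fully home, its origin is at y = 3 mm in the box.
- cover_handle (a point): Centre of the cover's grip bar, which is 90 mm long (along the cover's x), 18 mm wide (along the cover's y) and stands 32 mm above the cover's top face; this point lies 22 mm above the cover's underside, 16 mm above its top face.
- pocket_left (a point): Centre of the floor of the left pocket (y = +83 mm in the box).
- pocket_middle (a point): Centre of the floor of the middle pocket. The box's long walls (inner faces at x = -66 and 66 mm) carry the cover 56 mm up; lips above it (67 to 73 mm up) leave an opening 128 mm wide and end 22 mm before the left end, where the groove's sides flare out by 3 mm. The right end wall is 73 mm high, the left one 55.5 mm.
- pocket_right (a point): Centre of the floor of the right pocket (y = -83 mm in the box).
- portion_left: Film-wrapped cheese wedge, 69 x 101 x 47 mm, 0.2 kg, in the left pocket at the start (two or all three portions are there). Origin: centre of its underside; +y points to the tip (y = 50 mm), rind at y = -50 mm, at the start towards the robot. Its upright sides taper from 66 mm apart at y = -40 mm to the tip; best gripped across them at y = -13 mm, about 48 mm wide.
- portion_middle: Film-wrapped cheese wedge, 65 x 106 x 42 mm, 0.2 kg, in the middle pocket at the start (two or all three portions are there). Origin: centre of its underside; +y points to the tip (y = 52 mm), rind at y = -51 mm, at the start towards the robot. Its upright sides taper from 61 mm apart at y = -40 mm to the tip; best gripped across them at y = -13 mm, about 46 mm wide.
- portion_right: Film-wrapped cheese wedge, 58 x 111 x 44 mm, 0.2 kg, in the right pocket at the start (two or all three portions are there). Origin: centre of its underside; +y points to the tip (y = 55 mm), rind at y = -54 mm, at the start towards the robot. Its upright sides taper from 54 mm apart at y = -40 mm to the tip; best gripped across them at y = -13 mm, about 42 mm wide.
- label_left (a point): Middle of the white label on the top of the left portion; its frame is that of the portion (z up out of the label).
- label_middle (a point): Middle of the white label on the top of the middle portion; its frame is that of the portion (z up out of the label).
- label_right (a point): Middle of the white label on the top of the right portion; its frame is that of the portion (z up out of the label).
- scanner: Grey and black cordless hand scanner, 178 mm high, 0.19 kg, standing in its cradle. Origin: centre of the underside of its flat foot (70 x 58 x 11 mm); z up, front towards its own -x. On a 32 x 30 mm handle sits the head, 92 mm long, 40 mm wide with flat upright sides (y = -20 and 20 mm), 42 mm thick, nose tilted 40 degrees down. Grip it from above across the head.
- scanner_head (a point): Centre of the scanner's head, 148 mm above the foot's underside and 4 mm to the front; the head is gripped here, its flanks reach about 25 mm above and below this point.
- scanner_window (a point): Middle of the window, at (-39, 0, 118) mm in the scanner's frame. This frame's z axis is the line of sight: (-0.766, 0, -0.643) in the scanner's frame. It reads a label 60 to 250 mm away whose middle lies within 15 mm of that line in both directions across it, with the line at most 63 degrees from the label's upright. No trigger needed.
- cradle: Black charging cradle of the scanner, about 110 x 84 x 14 mm, fixed. Origin: centre of its underside; its x axis is that of the scanner standing in it at the start.
- cradle_seat (a point): Centre of the cradle's recess, 6 mm above the worktop: the scanner's foot stands here. The recess is 80 x 68 mm (5 mm play all round the foot) with a rim 8 mm high.
- tray: Shallow steel display tray, 165 (x) x 270 (y) x 12 mm, fixed. Origin: centre of its underside; y along its length.
- tray_floor (a point): Centre of the tray's floor, 3 mm above the worktop; inside 159 x 264 mm, rim 9 mm above the floor.
- jar: Glass jar with red lid, 75 mm across, 92 mm high; bystander behind the tray. Origin: centre of its underside.
- pick_pot: Small grey-blue pot of tasting picks, 48 mm across, 79 mm high; bystander in the left corner. Origin: centre of its underside.
- marker: White marker pen, 138 mm long, 15 mm thick; bystander behind the tray. Origin: its middle, underside.

How it is judged:
On the way, in this order (a step that is already met when the one before it is completed fails the run):
1. the cover is out of the box and lies flat on the worktop (height (world z) of cover below 0.005 m and angle between cover's own z axis and vertical below 0.06 rad), for 0.3 s.
2. the scanner is held steady with its line of sight on the label of the left portion, which is still in the box (x of label_left in the frame of scanner_window between -0.015 and 0.015 m and y of label_left in the frame of scanner_window between -0.015 and 0.015 m and z of label_left in the frame of scanner_window between 0.06 and 0.25 m and angle between the z axis of scanner_window and the z axis of portion_left, either way round below 1.1 rad and x of portion_left in the frame of box between -0.07 and 0.07 m and y of portion_left in the frame of box between -0.15 and 0.15 m and z of portion_left in the frame of box below 0.03 m), for 0.8 s.
3. the scanner is held steady with its line of sight on the label of the middle portion, which is still in the box (x of label_middle in the frame of scanner_window between -0.015 and 0.015 m and y of label_middle in the frame of scanner_window between -0.015 and 0.015 m and z of label_middle in the frame of scanner_window between 0.06 and 0.25 m and angle between the z axis of scanner_window and the z axis of portion_middle, either way round below 1.1 rad and x of portion_middle in the frame of box between -0.07 and 0.07 m and y of portion_middle in the frame of box between -0.15 and 0.15 m and z of portion_middle in the frame of box below 0.03 m), for 0.8 s.
4. the scanner is held steady with its line of sight on the label of the right portion, which is still in the box (x of label_right in the frame of scanner_window between -0.015 and 0.015 m and y of label_right in the frame of scanner_window between -0.015 and 0.015 m and z of label_right in the frame of scanner_window between 0.06 and 0.25 m and angle between the z axis of scanner_window and the z axis of portion_right, either way round below 1.1 rad and x of portion_right in the frame of box between -0.07 and 0.07 m and y of portion_right in the frame of box between -0.15 and 0.15 m and z of portion_right in the frame of box below 0.03 m), for 0.8 s.
At the end, for the whole second after the job is handed in: All portions lie flat on the tray floor (origin within 60 mm of its centre along x, 120 mm along y, tilt under 0.08 rad), the scanner stands in the cradle recess (within 10 mm of its centre, upright to 0.06 rad), the cover is back under the lips of the box, home to 15 mm; all at rest (x of portion_left in the frame of tray_floor between -0.06 and 0.06 m and y of portion_left in the frame of tray_floor between -0.12 and 0.12 m and z of each of portion_left, portion_middle, portion_right in the frame of tray_floor below 0.004 m and angle between each of portion_left, portion_middle, portion_right's own z axis and vertical below 0.08 rad and linear speed of each of portion_left, portion_middle, portion_right, scanner, cover below 0.02 m/s and x of portion_middle in the frame of tray_floor between -0.06 and 0.06 m and y of portion_middle in the frame of tray_floor between -0.12 and 0.12 m and x of portion_right in the frame of tray_floor between -0.06 and 0.06 m and y of portion_right in the frame of tray_floor between -0.12 and 0.12 m and horizontal distance between scanner and cradle_seat below 0.01 m and z of scanner in the frame of cradle_seat below 0.003 m and angle between scanner's own z axis and vertical below 0.06 rad and y of cover in the frame of box between -0.01 and 0.018 m and x of cover in the frame of box between -0.008 and 0.008 m and z of cover in the frame of box between 0.05 and 0.064 m and angle between cover's own z axis and vertical below 0.05 rad and angle between the y axis of cover and the y axis of box, either way round below 0.06 rad); the robot touches nothing.
It fails at once if the scanner touches a portion (contact force between scanner and portion_left above 0.3 N or contact force between scanner and portion_middle above 0.3 N or contact force between scanner and portion_right above 0.3 N).
It fails at once if the jar, the pot of picks or the marker is pushed more than 30 mm away (distance of any of jar, pick_pot, marker from where it was at the start of the episode above 0.03 m).
Of portion_left, portion_middle, portion_right only 2 to 3 are there at a start; the rules pass over those that are not, and their reading is None.
At some moment in a run one of portion_left, portion_middle, portion_right may be knocked a few centimetres aside while the robot is not near it.
It also fails if it takes over 208 s, if anything falls off the work surface, if the arm or the gripper's body presses on something with over 40 N, if the wrist force passes 120 N, or if a joint passes its speed limit or range.

ROBOT

A 6-joint arm with a two-finger parallel gripper is mounted at the origin on a cart in front of the work surface, level with it; the furniture and walls round the work are solid. World frame = base frame: x ahead of the robot, y to its left, z up, the work surface at z = 0. Lengths are in m, angles in rad, forces in N, time in s.
With the tool pointing down it reaches from about 0.35 to 0.85 m from the base axis. Payload 8.1 kg.
Tool frame: the origin (TCP) lies at the centre of the arm's flange, where the gripper is bolted on; the fingertips stand 186 mm ahead of it and the grasp point (between the pads) lies 167 mm ahead of it; z points along the fingers, y is the line along which they close (so a half turn about z gives the same grasp; the last joint's range is limited). The gripper opens to 93 mm and grips with 3 to 60 N. Pads are 15 mm wide; open, the fingers measure 128 mm over their backs; the gripper's body (75 mm by 188 mm) begins 65 mm behind the grasp point.
Start: joints at [1.093, 0.13, 1.488, -0, 1.523, -0.085], TCP at [0.23, 0.554, 0.405] pointing down, gripper open.
Joint ranges: [-2.96, 2.96], [-0.89, 2.26], [0.02, 2.5], [-1.34, 4.48], [0, 2.73], [-2.66, 2.66]. Speed limits (rad/s): [2.39, 2.39, 2.79, 3.14, 3.14, 3.14].

INTERFACE

Orientations are given as a rotation vector (axis times angle).
In Python, from plant import robot gives the robot as it stands.
- The arm moves only by the tool apply_moves, never from a script. Its argument "series" is a list of rows, each a list of 2 entries, a list of its own where there are three numbers: the shift along the tool's x, y, z in mm, then the turn, a rotation vector about the tool's x, y, z in rad. A call has 1 to 12 rows; each row shifts and turns the commanded pose from where the row before left it, along the tool's axes as they then stand; what a row does not reach is not made up. A row lasts 1/12 s, in which the tool goes at most 41.7 mm and 7.16 degrees, less where a joint would pass 70% of its speed; a pose out of reach is approached as far as the arm can. A call is refused whole if a number of a shift passes 41.7 or a number of a turn 0.125, either way. A call with a gripper value outside its range is refused whole. "claw" is the opening, from 0 (shut) to 1 (fully open), set as the call begins (left out, the last holds). The fingers move at their own pace and stop on an object; "newtons" is the grip in N (left out, the last holds). Time passes only in rows, so rows that do not move let the fingers close. It gives the time, the measured TCP pose, the force, the opening and the grip force at its end, in the units of the state.
- robot.read_state(): the state, without advancing time (a new reading comes with each control period).
- robot.read_camera(name): name is "side" or "top" or "wrist"; returns (picture, depth): 480x640x3 uint8, blue, green, red; 480x640 float32, m along the optical axis (not along the pixel's ray), 0 where there is no reading.
- robot.calibration(name): a dict with "fx", "fy", "cx", "cy" (pixels), "extrinsics" (4x4, takes a point from world to camera coordinates). Camera axes: x right, y down, z forward; pixel columns grow to the right and rows downward; lengths in m; the calibration is good to about 2 mm. A picture is of the moment at which its call begins: read the wrist's pose just before it. calibration takes no time and is no camera call; for the wrist camera it gives the pose at the moment of the call.
- robot.close_job(): hands the job in; it is judged then, once.
The state is a dict: "t": time; "q": joint angles; "dq": joint speeds; "joint_torque": joint torques, N m; "tool_pos": TCP position; "orientation": TCP orientation; "force": force on the tool from outside, world axes, zero at the start; "wrist_torque": the same for the moment, N m; "opening": finger opening in m; "gripper_force": force on a finger pad.
Only numpy, scipy, OpenCV 4.12 (cv2) and the standard library are available. Lean on these libraries where they do the work, as an engineer would, in place of code of your own. Each camera call takes 0.05 s, during which the arm holds its last target. There are 200 camera calls.

## Working session

There is one attempt and no reset: what is moved stays moved. The work goes in short steps, Python scripts to look and compute and a tool call to move; the robot and the scene stay as the last step left them, time stands still between calls to the robot, and variables do not carry over. Pictures are saved under pics/ and viewed, at most 17 in all, crops included, and the job is handed in when it is done.

Besides the shell and the picture viewer there is one more tool, called in YAML: its name, and indented under it one key for each argument. apply_moves: Moves the arm, as the interface text tells. Its arguments: {"type":"object","properties":{"series":{"type":"array"},"claw":{"type":"number"},"newtons":{"type":"number"}},"required":["series"]}

```bash
ls; mkdir -p pics; cat > h.py <<'E'
import numpy as np, cv2
from plant import robot
from scipy.spatial.transform import Rotation as R
def cam(n):
    c=robot.calibration(n); p,d=robot.read_camera(n); return c,p,d
def world(c,d,u,v,z=None):
    T=np.linalg.inv(np.array(c["extrinsics"])); r=np.array([(u-c["cx"])/c["fx"],(v-c["cy"])/c["fy"],1.])
    if z is None: return (T@np.append(r*d[int(v),int(u)],1))[:3]
    w=T[:3,:3]@r; o=T[:3,3]; return o+w*(z-o[2])/w[2]
def cloud(c,d):
    T=np.linalg.inv(np.array(c["extrinsics"])); v,u=np.mgrid[:480,:640]
    P=np.stack([(u-c["cx"])/c["fx"]*d,(v-c["cy"])/c["fy"]*d,d],-1)
    W=P@T[:3,:3].T+T[:3,3]; W[d==0]=np.nan; return W
E
python3 - <<'E'
from h import *
s=robot.read_state(); print({k:np.round(v,3) for k,v in s.items()})
for n in ["top","side"]:
    c,p,d=cam(n); cv2.imwrite(f"pics/{n}0.png",p); np.savez(f"{n}0.npz",p=p,d=d,**c); print(n,np.round(c["extrinsics"],3).tolist(),c["fx"])
E
```

```text
pics
{'t': np.float64(0.0), 'q': array([ 1.093,  0.131,  1.489, -0.   ,  1.523, -0.085]), 'dq': array([ 0.001,  0.   , -0.001,  0.001, -0.   ,  0.   ]), 'joint_torque': array([-2.0000e-03, -5.5985e+01, -4.9175e+01,  7.7000e-02,  3.5000e-02,
       -0.0000e+00]), 'tool_pos': array([0.23 , 0.554, 0.404]), 'orientation': array([-6.130e-01, -3.081e+00,  3.000e-03]), 'force': array([ 0.183,  0.278, -0.247]), 'wrist_torque': array([ 0.022, -0.077, -0.06 ]), 'gripper_force': np.float64(0.0), 'opening': np.float64(0.093)}
top [[-0.024, -1.0, 0.003, 0.077], [-0.996, 0.023, -0.085, 0.624], [0.085, -0.005, -0.996, 1.328], [0.0, 0.0, 0.0, 1.0]] 574.5848986804959
side [[0.981, -0.194, -0.018, -0.565], [-0.138, -0.63, -0.764, 0.222], [0.136, 0.752, -0.644, 1.122], [0.0, 0.0, 0.0, 1.0]] 546.912132096736
```

View pics/top0.png

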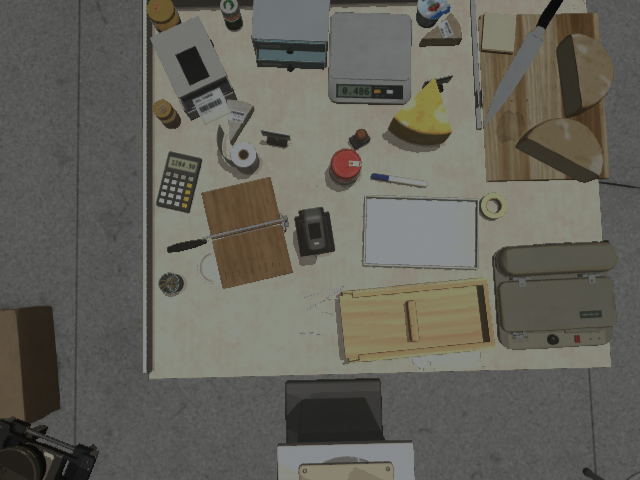

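View pics/side0.png

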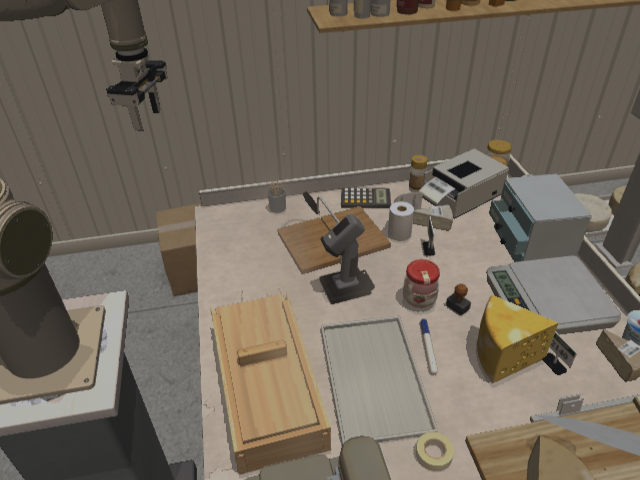

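The top view shows the covered box at about (416,320), with its handle at (411,320). The tray is at (420,232), the scanner in its cradle at (314,232), the jar at (346,166), the marker at (398,180) and the pick pot at (171,284). The worktop left of the box, about u 185–335 and v 292–372, is free for the cover.

```bash
cat > m.py <<'E'
from h import *
def load(n): 
    z=np.load(f"{n}0.npz"); return z,z["p"],z["d"]
c,p,d=load("top"); W=cloud(c,d)
def rect(mask,name):
    m=np.zeros((480,640),np.uint8); m[mask]=255; m=cv2.morphologyEx(m,cv2.MORPH_OPEN,np.ones((2,2)))
    n,l,st,_=cv2.connectedComponentsWithStats(m)
    for i in range(1,n):
        if st[i,4]<40: continue
        P=W[l==i]; r=cv2.minAreaRect((P[:,:2]*1000).astype(np.float32)); print(name,st[i].tolist(),"c",np.round(r[0],1),"sz",np.round(r[1],1),"ang",round(r[2],2),"z",np.round(np.nanmedian(P[:,2]),4))
v,u=np.mgrid[:480,:640]
roi=lambda a,b,e,f:(u>=a)&(u<b)&(v>=e)&(v<f)
Z=W[...,2]
for q in [(360,300),(416,320),(250,340),(200,330),(248,260),(420,232),(322,240)]: print(q,np.round(world(c,d,*q),4))
B=roi(330,500,270,372)
rect(B&(Z>.048),"box+cover"); rect(B&(Z>.085),"handle"); rect(B&(Z>.066)&(Z<.080),"lips")
rect(roi(330,485,280,365)&(Z>.056)&(Z<.066),"cover")
rect(roi(290,340,200,262)&(Z>.006)&(Z<.03),"cradle"); rect(roi(290,340,200,262)&(Z>.1),"head")
rect(roi(355,485,190,275)&(Z<.03)&(Z>.006),"tray rim")
hsv=cv2.cvtColor(p,cv2.COLOR_BGR2HSV)
rect(roi(355,485,190,275)&(Z<.03)&(hsv[...,1]<30),"tray grey")
rect(roi(155,190,265,300)&(Z>.03),"pot"); rect(roi(325,365,145,185)&(Z>.05),"jar"); rect(roi(365,430,170,190)&(Z>.007),"marker")
rect(roi(180,335,285,376)&(Z>.006),"obst"); rect(roi(340,365,120,150)&(Z>.02),"stamp")
rect(roi(495,620,235,350)&(Z>.05),"case"); rect(roi(195,300,175,292)&(Z>.01),"board")
E
python3 m.py
```

```text
(360, 300) [ 0.482  -0.0402  0.0625]
(416, 320) [ 0.4355 -0.1608  0.0905]
(250, 340) [ 0.3925  0.2181 -0.0019]
(200, 330) [ 0.4189  0.3362 -0.0009]
(248, 260) [0.5812 0.2177 0.0204]
(420, 232) [ 0.64   -0.1948 -0.0007]
(322, 240) [0.6129 0.0446 0.1581]
box+cover [340, 278, 156, 86, 10441] c [nan nan] sz [0. 0.] ang 0.0 z 0.0625
handle [408, 302, 12, 40, 331] c [ 431.1 -158. ] sz [90.8 24.6] ang 3.67 z 0.0928
lips [351, 278, 145, 86, 2256] c [ 368.  -217.9] sz [153.6 382.7] ang 28.02 z 0.0719
cover [340, 287, 144, 73, 7018] c [ 434.3 -160.7] sz [146.  320.2] ang 6.97 z 0.0616
cradle [320, 208, 16, 46, 204] c [649.8  27.3] sz [108.7  23.4] ang 6.42 z 0.011
cradle [296, 211, 19, 46, 318] c [641.1  87.8] sz [107.3  26.9] ang 14.36 z 0.0132
head [304, 209, 24, 44, 821] c [641.9  57.4] sz [102.4  46.7] ang 6.45 z 0.174
tray rim [364, 196, 50, 71, 333] c [ 642.4 -117.5] sz [114.9 170.8] ang 85.68 z 0.0091
tray rim [430, 198, 50, 6, 139] c [ 714.5 -280.3] sz [121.3   9.2] ang 85.34 z 0.0094
tray rim [481, 198, 5, 18, 74] c [ 696.2 -344.4] sz [40.  12.2] ang 0.64 z 0.0175
tray rim [417, 205, 63, 65, 325] c [ 591.  -294.9] sz [104.3 211.8] ang 42.55 z 0.0112
tray grey [356, 191, 130, 85, 10307] c [ 629.1 -198.6] sz [308.1 203.9] ang 85.21 z 0.0019
pot [159, 274, 16, 20, 129] c [528.7 405.6] sz [32.1 49.6] ang 62.46 z 0.0419
pot [174, 276, 8, 18, 49] c [524.3 381.8] sz [13.9 44.1] ang 63.25 z 0.0324
jar [330, 149, 33, 35, 867] c [791.  -21.6] sz [68.5 84.5] ang 11.25 z 0.0898
marker [372, 174, 57, 14, 310] c [ 766.4 -150.3] sz [138.5  10.5] ang 79.54 z 0.0116
stamp [351, 130, 15, 19, 178] c [866.  -54.6] sz [26.2 44.4] ang 28.78 z 0.0539
case [497, 242, 121, 97, 9530] c [nan nan] sz [0. 0.] ang 0.0 z 0.0625
board [196, 178, 98, 112, 7212] c [641.4 240.6] sz [236.6 213. ] ang 12.11 z 0.0236
```

```bash
python3 - <<'E'
import cv2
p=cv2.imread("pics/top0.png"); cv2.imwrite("pics/crop1.png",cv2.resize(p[195:375,285:500],None,fx=3.5,fy=3.3))
E
```

```text
(no output)
```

View pics/crop1.png

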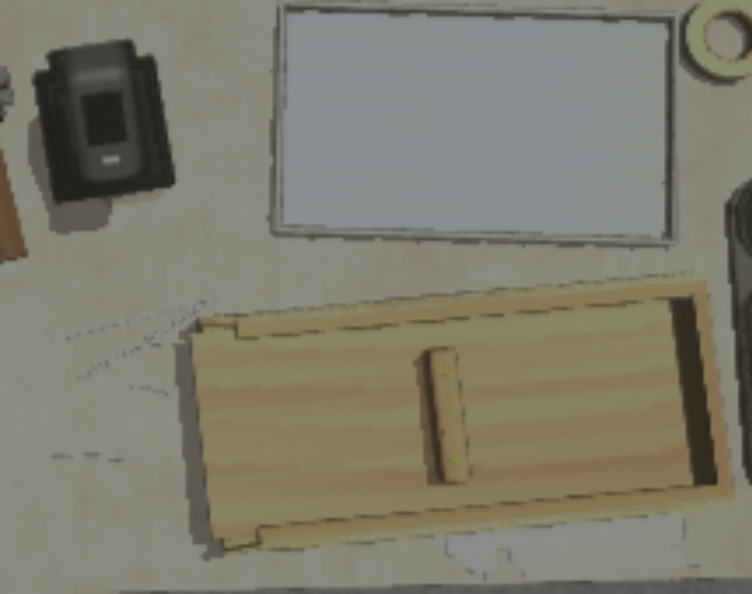

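The crop shows the box yawed a few degrees, with the cover's left end flush at the left opening and a dark gap at the right end wall, around crop (695,390). The scanner's nose points at the robot. Next I refine the yaws with edge lines.

```bash
cat >> h.py <<'E'
def line(P):
    vx,vy,x,y=cv2.fitLine(P.astype(np.float32),cv2.DIST_HUBER,0,.01,.01).ravel(); return np.degrees(np.arctan2(vy,vx)),x,y
def plan(pos,ydir=None,Rt=None,step=40.):
    """rows from the present pose to a TCP pose; ydir = world heading in deg of tool y with tool down"""
    s=robot.read_state(); p0=np.array(s["tool_pos"]); R0=R.from_rotvec(s["orientation"])
    if Rt is None:
        if ydir is None: Rt=R0
        else:
            a=np.radians(ydir); y=np.array([np.cos(a),np.sin(a),0]); z=np.array([0,0,-1.]); Rt=R.from_matrix(np.c_[np.cross(y,z),y,z])
    rv=(R0.inv()*Rt).as_rotvec(); dv=R0.inv().apply(np.array(pos)-p0)*1000
    print("tool-axes shift mm",np.round(dv,1),"turn",np.round(rv,4),"rows>=",max(np.abs(dv).max()/step,np.abs(rv).max()/.12)); return dv,rv
E
python3 - <<'E'
from h import *
z=np.load("top0.npz"); c,p,d=z,z["p"],z["d"]; W=cloud(c,d); v,u=np.mgrid[:480,:640]; Z=W[...,2]
roi=lambda a,b,e,f:(u>=a)&(u<b)&(v>=e)&(v<f)
# long-wall outer edges: per column extreme wall pixel of lips
L=roi(335,497,270,372)&(Z>.066)&(Z<.080)
top=[];bot=[]
for col in range(358,484,2):
    r=np.where(L[:,col])[0]
    r1=r[r<310]; r2=r[r>325]
    if len(r1): top.append(world(c,d,col,r1.min(),.073)[:2])
    if len(r2): bot.append(world(c,d,col,r2.max(),.073)[:2])
for n,P in (("far",top),("near",bot)):
    a,x,y=line(np.array(P)); print(n,a,x,y)
right=[]
for row in range(300,345,2):
    q=np.where(L[row])[0]; q=q[q>470]
    if len(q): right.append(np.r_[world(c,d,q.max(),row,.073)[:2], world(c,d,q.min(),row,.073)[:2]])
right=np.array(right); print("rightouter",line(right[:,:2]),"inner",line(right[:,2:]))
m=roi(335,400,275,365)&(Z>.045); left=[]
for row in range(300,345,2):
    q=np.where(m[row])[0]; left.append(world(c,d,q.min(),row,.062)[:2])
print("left cover end",line(np.array(left)))
cr=[]
for row in range(300,345,2):
    q=np.where((roi(440,490,275,365)&(Z>.056)&(Z<.066))[row])[0]; cr.append(world(c,d,q.max(),row,.062)[:2])
print("right cover end",line(np.array(cr)))
H=roi(400,425,295,345)&(Z>.086); P=W[H]; print("handle",P.mean(0),line(P[:,:2]), P.min(0),P.max(0))
g=p.astype(int).max(-1)
# tray : light grey floor
hsv=cv2.cvtColor(p,cv2.COLOR_BGR2HSV); b=hsv[...,0]; print(hsv[232,420],hsv[232,345],hsv[278,420])
m=(roi(358,482,192,274)&(hsv[...,0]>95)&(hsv[...,2]>110)).astype(np.uint8)
k=cv2.connectedComponentsWithStats(cv2.morphologyEx(m,cv2.MORPH_OPEN,np.ones((3,3)))); i=1+k[2][1:,4].argmax(); cn=cv2.findContours((k[1]==i).astype(np.uint8),0,1)[0][0]
r=cv2.minAreaRect(cn); P=np.array([world(c,d,*q,.003)[:2] for q in cv2.boxPoints(r)]); print("tray",P.mean(0),P.tolist())
Hd=roi(290,340,200,262)&(Z>.12); P=W[Hd]; print("head",P.min(0),P.max(0),line(P[:,:2]),np.median(P,0))
m=(roi(288,342,200,262)&(g<60)).astype(np.uint8); cn=max(cv2.findContours(m,0,1)[0],key=cv2.contourArea); r=cv2.minAreaRect(cn); P=np.array([world(c,d,*q,.012)[:2] for q in cv2.boxPoints(r)]); print("cradle dark",P.mean(0),np.round(P,3).tolist())
E
```

```text
far -85.68087 0.51541305 -0.17617467
near -85.74857 0.35664466 -0.16991688
rightouter (np.float32(4.164497), np.float32(0.4198031), np.float32(-0.3330849)) inner (np.float32(4.9467077), np.float32(0.42673388), np.float32(-0.32373846))
left cover end (np.float32(4.170351), np.float32(0.43116927), np.float32(0.0023881234))
right cover end (np.float32(7.855464), np.float32(0.426108), np.float32(-0.3236388))
handle [ 0.43501324 -0.15302065  0.09294491] (np.float32(4.46456), np.float32(0.43501323), np.float32(-0.15302065)) [ 0.38974867 -0.1643253   0.08612781] [ 0.47985698 -0.14167677  0.10074075]
[100  11 143] [ 35  24 139] [ 37  24 141]
tray [ 0.63337397 -0.17352139] [[0.568614961692747, -0.06008468897515333], [0.7086402732611069, -0.06788742892196829], [0.6980926540644211, -0.2879036407830515], [0.5581479866236313, -0.27820981481235113]]
head [0.58888579 0.03581946 0.12182388] [0.68085619 0.08366803 0.19863716] (np.float32(7.285354), np.float32(0.6334728), np.float32(0.061090637)) [0.63294445 0.06125199 0.17486277]
cradle dark [0.64682732 0.06111245] [[0.695, 0.11], [0.707, 0.027], [0.598, 0.012], [0.587, 0.095]]
```

Measured box: centre about (0.436, −0.169), yaw +4.3°. Handle: (0.435, −0.153), with its top at 0.094 m as expected. The 159 mm width and the heights match the given sizes.

```bash
python3 - <<'E'
from h import *
plan([.435,-.153,.30],94.3)
E
```

```text
tool-axes shift mm [-460.5 -574.5  104.7] turn [-0.0016 -0.0005 -0.4679] rows>= 14.361813280959177
```

apply_moves:
  series:
    - [[-23,-29,4],[0,0,0]]
    - [[-23,-29,4],[0,0,0]]
    - [[-23,-29,4],[0,0,0]]
    - [[-23,-29,4],[0,0,0]]
    - [[-23,-29,4],[0,0,0]]
    - [[-23,-29,4],[0,0,0]]
    - [[-23,-29,4],[0,0,0]]
    - [[-23,-29,4],[0,0,0]]
    - [[-23,-29,4],[0,0,0]]
    - [[-23,-29,4],[0,0,0]]
  claw: 0.7

```text
t: 0.93
tool_pos: [0.3309, 0.1967, 0.3643]
orientation: [0.612, 3.081, -0.0]
force: [1.4, 0.1, 0.1]
opening: 0.0651
gripper_force: 0.0
```

apply_moves:
  series:
    - [[-23,-29,5],[0,0,0]]
    - [[-23,-29,5],[0,0,0]]
    - [[-23,-29,5],[0,0,0]]
    - [[-23,-29,5],[0,0,0]]
    - [[-23,-29,5],[0,0,0]]
    - [[-23,-29,5],[0,0,0]]
    - [[-23,-29,5],[0,0,0]]
    - [[-23,-29,5],[0,0,0]]
    - [[-23,-29,5],[0,0,0]]
    - [[-23,-14,5],[0,0,0]]
    - [[0,0,0],[0,0,-0.12]]
    - [[0,0,0],[0,0,-0.12]]

```text
t: 1.93
tool_pos: [0.4383, -0.1452, 0.3135]
orientation: [-0.236, -3.13, -0.001]
force: [-0.3, -0.1, -0.2]
opening: 0.065
gripper_force: 0.0
```

apply_moves:
  series:
    - [[0,0,0],[0,0,-0.12]]
    - [[0,0,0],[0,0,-0.108]]
    - [[0,0,0],[0,0,0]]
    - [[0,0,0],[0,0,0]]
    - [[0,0,0],[0,0,0]]

```text
t: 2.35
tool_pos: [0.4383, -0.1436, 0.3146]
orientation: [0.112, -3.139, -0.0]
force: [-0.6, -0.3, -1.6]
opening: 0.0649
gripper_force: 0.0
```

```bash
python3 - <<'E'
from h import *
s=robot.read_state(); print(s["t"],np.round(s["tool_pos"],4),np.round(s["q"],2))
plan([.435,-.153,.253],94.3)
c,p,d=cam("wrist"); cv2.imwrite("pics/w1.png",p); print(np.round(c["extrinsics"],3).tolist(),c["fx"])
W=cloud(c,d); m=(W[...,2]>.086)&(W[...,2]<.105)&(abs(W[...,1]+.153)<.04)&(abs(W[...,0]-.435)<.07)
P=W[m]; print(len(P),P.mean(0) if len(P) else 0,line(P[:,:2]) if len(P) else 0, np.percentile(P,[1,99],axis=0))
E
```

```text
2.35 [ 0.4383 -0.1436  0.3146] [-0.43 -0.19  1.97  0.    1.36 -2.07]
tool-axes shift mm [ 3.9 -9.1 61.6] turn [ 0.0002 -0.0002 -0.0035] rows>= 1.5401845314733573
[[-0.072, 0.997, 0.001, 0.174], [0.952, 0.069, 0.297, -0.416], [0.296, 0.023, -0.955, 0.18], [0.0, 0.0, 0.0, 1.0]] 377.9134281173609
4511 [ 0.43175536 -0.15402116  0.09442192] (np.float32(4.122938), np.float32(0.43175536), np.float32(-0.15402116)) [[ 0.3915141  -0.16440234  0.09034604]
 [ 0.47778235 -0.14360834  0.09632088]]
```

View pics/w1.png

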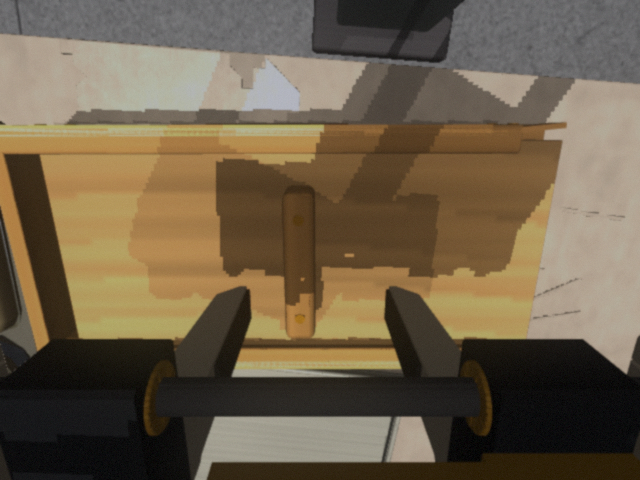

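The wrist view confirms the handle at (0.434, −0.154), angled 4.1°, lying between the fingers. I'll descend and grip it.

apply_moves:
  series:
    - [[4,-10,20],[0,0,0]]
    - [[0,0,25],[0,0,0]]
    - [[0,0,17],[0,0,0]]
    - [[0,0,0],[0,0,0]]
    - [[0,0,0],[0,0,0]]

```text
t: 2.82
tool_pos: [0.4348, -0.1538, 0.2524]
orientation: [0.116, -3.138, -0.001]
force: [0.9, 0.1, -0.2]
opening: 0.0655
gripper_force: 0.0
```

apply_moves:
  series:
    - [[0,0,0],[0,0,0]]
    - [[0,0,0],[0,0,0]]
    - [[0,0,0],[0,0,0]]
    - [[0,0,0],[0,0,0]]
    - [[0,0,0],[0,0,0]]
    - [[0,0,0],[0,0,0]]
    - [[0,0,0],[0,0,0]]
    - [[0,0,-1],[0,0,0]]
  claw: 0
  newtons: 40

```text
t: 3.48
tool_pos: [0.435, -0.1539, 0.2536]
orientation: [0.118, -3.139, -0.0]
force: [-0.4, 0.6, -1.3]
opening: 0.018
gripper_force: 40.0
```

apply_moves:
  series:
    - [[0,4,-1],[0,0,0]]
    - [[0,8,0],[0,0,0]]
    - [[0,12,0],[0,0,0]]
    - [[0,15,0],[0,0,0]]
    - [[0,15,0],[0,0,0]]
    - [[0,15,0],[0,0,0]]

```text
t: 3.98
tool_pos: [0.4294, -0.0836, 0.2544]
orientation: [0.118, -3.139, -0.001]
force: [0.5, 0.5, -1.9]
opening: 0.0181
gripper_force: 40.0
```

apply_moves:
  series:
    - [[0,15,0],[0,0,0]]
    - [[0,15,0],[0,0,0]]
    - [[0,15,0],[0,0,0]]
    - [[0,15,0],[0,0,0]]
    - [[0,15,0],[0,0,0]]
    - [[0,15,0],[0,0,0]]
    - [[0,15,0],[0,0,0]]

```text
t: 4.57
tool_pos: [0.4213, 0.0212, 0.2545]
orientation: [0.119, -3.139, -0.001]
force: [0.1, 0.3, -1.8]
opening: 0.0178
gripper_force: 40.0
```

apply_moves:
  series:
    - [[0,20,0],[0,0,0]]
    - [[0,20,0],[0,0,0]]
    - [[0,20,0],[0,0,0]]
    - [[0,20,0],[0,0,0]]
    - [[0,20,0],[0,0,0]]
    - [[0,20,0],[0,0,0]]
    - [[0,20,0],[0,0,0]]
    - [[0,20,0],[0,0,0]]
    - [[0,20,0],[0,0,0]]

```text
t: 5.32
tool_pos: [0.4073, 0.2007, 0.2545]
orientation: [0.119, -3.139, -0.0]
force: [0.7, -0.2, -2.6]
opening: 0.0176
gripper_force: 40.0
```

```bash
python3 - <<'E'
from h import *
s=robot.read_state(); print(s["t"],np.round(s["tool_pos"],4),np.round(s["force"],1))
c,p,d=cam("top"); cv2.imwrite("pics/t2.png",cv2.resize(p[150:390,140:500],(800,533)))
E
```

```text
5.3167 [0.4073 0.2007 0.2545] [ 0.7 -0.2 -2.6]
```

View pics/t2.png

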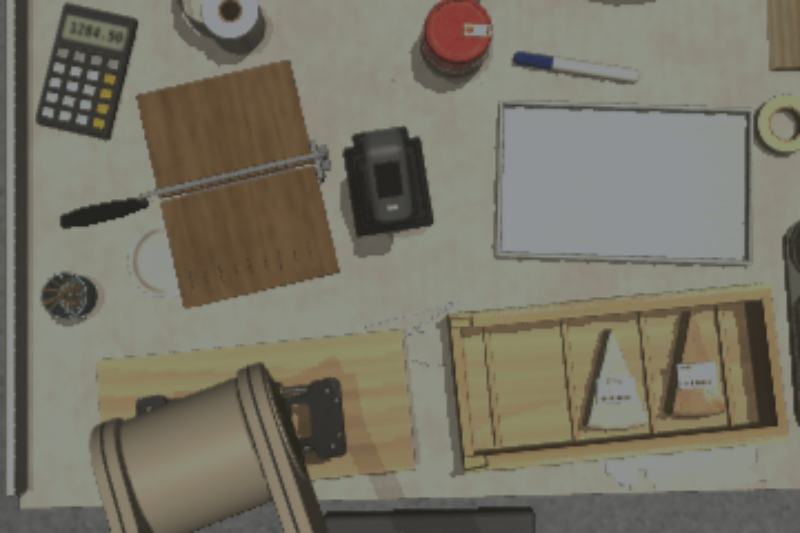

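The cover is fully out with a gap to the box. Two portions are there, middle and right, and the left pocket is empty. The worktop below the cover is clear, so I'll lower it.

apply_moves:
  series:
    - [[0,0,15],[0,0,0]]
    - [[0,0,15],[0,0,0]]
    - [[0,0,12],[0,0,0]]
    - [[0,0,8],[0,0,0]]
    - [[0,0,4],[0,0,0]]
    - [[0,0,2],[0,0,0]]
    - [[0,0,1],[0,0,0]]
    - [[0,0,0],[0,0,0]]
    - [[0,0,0],[0,0,0]]

```text
t: 6.12
tool_pos: [0.4089, 0.1991, 0.1984]
orientation: [-0.118, 3.138, 0.001]
force: [-0.2, 0.3, -2.5]
opening: 0.0176
gripper_force: 40.0
```

apply_moves:
  series:
    - [[0,0,1],[0,0,0]]
    - [[0,0,1],[0,0,0]]
    - [[0,0,0],[0,0,0]]

```text
t: 6.37
tool_pos: [0.4091, 0.1992, 0.1973]
orientation: [-0.118, 3.138, 0.0]
force: [-4.7, -2.3, 11.9]
opening: 0.0176
gripper_force: 40.0
```

apply_moves:
  series:
    - [[0,0,0],[0,0,0]]
    - [[0,0,0],[0,0,0]]
    - [[0,0,0],[0,0,0]]
    - [[0,0,-15],[0,0,0]]
    - [[0,0,-30],[0,0,0]]
    - [[0,0,-40],[0,0,0]]
    - [[0,0,-40],[0,0,0]]
    - [[0,0,-40],[0,0,0]]
    - [[0,0,-40],[0,0,0]]
    - [[0,0,0],[0,0,0]]
  claw: 0.6

```text
t: 7.2
tool_pos: [0.4101, 0.1996, 0.4101]
orientation: [-0.118, 3.126, 0.006]
force: [1.4, 0.5, 1.0]
opening: 0.0557
gripper_force: 0.0
```

```bash
python3 - <<'E'
from h import *
s=robot.read_state(); print(s["t"],np.round(s["tool_pos"],4),s["opening"])
plan([.615,.061,.405],97.3)
c,p,d=cam("top"); W=cloud(c,d)
m=(abs(W[...,0]-.40)<.1)&(W[...,1]>.0)&(W[...,1]<.39)&(W[...,2]>.003)&(W[...,2]<.012)
print(np.round(np.nanpercentile(W[m],[2,50,98],axis=0),4))
E
```

```text
7.2 [0.4101 0.1996 0.4101] 0.05567868986801739
tool-axes shift mm [-193.8 -153.7    7.1] turn [ 0.0033  0.0132 -0.0521] rows>= 4.844775457960219
[[0.3342 0.0167 0.0031]
 [0.4426 0.121  0.006 ]
 [0.4887 0.3563 0.0111]]
```

apply_moves:
  series:
    - [[-27.7,-22,0],[0,0,0]]
    - [[-27.7,-22,0],[0,0,0]]
    - [[-27.7,-22,0],[0,0,0]]
    - [[-27.7,-22,0],[0,0,0]]
    - [[-27.7,-22,0],[0,0,0]]
    - [[-27.7,-22,0],[0,0,0]]
    - [[-27.7,-22,0],[0,0,0]]
    - [[0,0,0],[0,0,-0.052]]
    - [[0,0,0],[0,0,0]]
    - [[0,0,0],[0,0,0]]

```text
t: 8.08
tool_pos: [0.6132, 0.0599, 0.3989]
orientation: [0.197, -3.133, -0.001]
force: [0.8, 0.1, -0.1]
opening: 0.056
gripper_force: 0.0
```

```bash
python3 - <<'E'
from h import *
s=robot.read_state(); print(s["t"],np.round(s["tool_pos"],4),np.round(s["q"],2),np.round(s["orientation"],3))
c,p,d=cam("wrist"); cv2.imwrite("pics/w2.png",p); W=cloud(c,d)
m=(W[...,2]>.12)&(W[...,2]<.2)&(abs(W[...,0]-.64)<.08)&(abs(W[...,1]-.06)<.05)
P=W[m]; print(len(P),np.round(np.percentile(P,[1,50,99],axis=0),4).tolist(),line(P[:,:2]))
r=cv2.minAreaRect((P[:,:2]*1000).astype(np.float32)); print(r)
np.savez("w2.npz",p=p,d=d,**c)
E
```

```text
8.0833 [0.6132 0.0599 0.3989] [ 0.01  0.18  1.45  0.    1.52 -1.68] [ 1.970e-01 -3.133e+00 -1.000e-03]
9397 [[0.5925, 0.0387, 0.1439], [0.6299, 0.0601, 0.1752], [0.6711, 0.081, 0.1969]] (np.float32(7.197739), np.float32(0.6291219), np.float32(0.06005789))
((635.8060302734375, 60.87525177001953), (88.47514343261719, 42.38569641113281), 7.302512168884277)
```

View pics/w2.png

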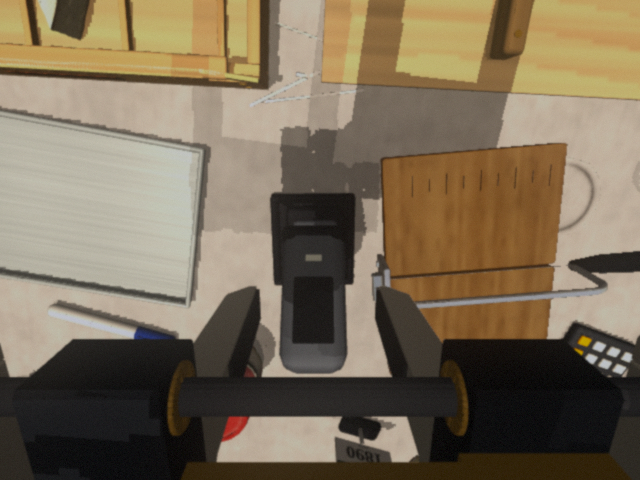

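The scanner sits between the fingers with its axis at 7.2°. The head centre is about (0.640, 0.0615), and its nose points towards the robot. I'll grip it there.

apply_moves:
  series:
    - [[-14,-1,0],[0,0,0]]
    - [[-14,-1,10],[0,0,0]]
    - [[0,0,20],[0,0,0]]
    - [[0,0,25],[0,0,0]]
    - [[0,0,18],[0,0,0]]
    - [[0,0,5],[0,0,0]]
    - [[0,0,0],[0,0,0]]

```text
t: 8.72
tool_pos: [0.6401, 0.0624, 0.3209]
orientation: [0.2, -3.132, -0.0]
force: [-0.6, -0.6, 0.3]
opening: 0.0557
gripper_force: 0.0
```

apply_moves:
  series:
    - [[0,0,0],[0,0,0]]
    - [[0,0,0],[0,0,0]]
    - [[0,0,0],[0,0,0]]
    - [[0,0,0],[0,0,0]]
    - [[0,0,0],[0,0,0]]
    - [[0,0,0],[0,0,0]]
    - [[0,0,0],[0,0,0]]
  claw: 0
  newtons: 30

```text
t: 9.3
tool_pos: [0.642, 0.0616, 0.3249]
orientation: [-0.199, 3.132, 0.0]
force: [-1.5, -0.0, 6.6]
opening: 0.0393
gripper_force: 30.0
```

apply_moves:
  series:
    - [[0,0,-10],[0,0,0]]
    - [[0,0,-20],[0,0,0]]
    - [[0,0,-20],[0,0,0]]
    - [[0,0,0],[0,0,0]]
    - [[0,0,0],[0,0,0]]

```text
t: 9.72
tool_pos: [0.6419, 0.0615, 0.3744]
orientation: [-0.199, 3.132, -0.0]
force: [-0.1, -0.1, -2.7]
opening: 0.0399
gripper_force: 30.0
```

```bash
cat > lab.py <<'E'
from h import *
import sys
def labels(n="top",save=None,tilt=.064):
    c,p,d=cam(n)
    if save: cv2.imwrite(save,p)
    W=cloud(c,d); B=np.array([.436,-.169]); a=np.radians(4.3); ex=np.array([np.cos(a),np.sin(a)]); ey=np.array([-np.sin(a),np.cos(a)])
    q=(W[...,:2]-B); bx=q@ex; by=q@ey
    for nm,y0,zt in (("middle",0,.048),("right",-.083,.050)):
        reg=(abs(bx)<.066)&(abs(by-y0)<.041)&(abs(W[...,2]-zt)<.014)
        hsv=cv2.cvtColor(p,cv2.COLOR_BGR2HSV)
        m=(reg&(hsv[...,1]<45)&(hsv[...,2]>100)).astype(np.uint8)
        m=cv2.morphologyEx(m,cv2.MORPH_CLOSE,np.ones((3,3)))
        P=W[reg]; 
        print(nm,"top pts",len(P),"z",np.round(np.nanmedian(P[:,2]),4),"xy",np.round(np.nanmean(P[:,:2],0),4))
        cs=[k for k in cv2.findContours(m,0,1)[0] if cv2.contourArea(k)>15]
        for k in cs:
            r=cv2.minAreaRect(k); print("  label px",np.round(r[0],1),np.round(r[1],1),np.round(r[2],0),"world",np.round(world(c,d,*r[0],zt),4))
        if len(P)>30:
            h=cv2.convexHull((P[:,:2]*1000).astype(np.float32)); t=cv2.minEnclosingTriangle(h)[1].reshape(-1,2); print("  tri",np.round(t).tolist())
if __name__=="__main__": labels(sys.argv[1],sys.argv[2])
E
python3 lab.py top pics/t3.png; python3 - <<'E'
import cv2
p=cv2.imread("pics/t3.png"); cv2.imwrite("pics/t3c.png",cv2.resize(p[200:370,290:500],(741,600)))
from h import *
s=robot.read_state(); print(np.round(s["tool_pos"],4),np.round(s["orientation"],3),s["force"])
E
```

```text
middle top pts 706 z 0.0458 xy [ 0.417  -0.1688]
  label px [412.8 322.9] [43.  25.1] 72.0 world [ 0.4265 -0.1607  0.048 ]
  tri [[373.0, -208.0], [367.0, -130.0], [492.0, -169.0]]
right top pts 675 z 0.0479 xy [ 0.4301 -0.2523]
  label px [454.  320.5] [15. 18.] 90.0 world [ 0.4299 -0.255   0.05  ]
  tri [[379.0, -292.0], [374.0, -219.0], [514.0, -252.0]]
[0.6415 0.0615 0.3726] [-0.2    3.135 -0.   ] [ 0.14845112 -0.0854205  -3.03463221]
```

View pics/t3c.png

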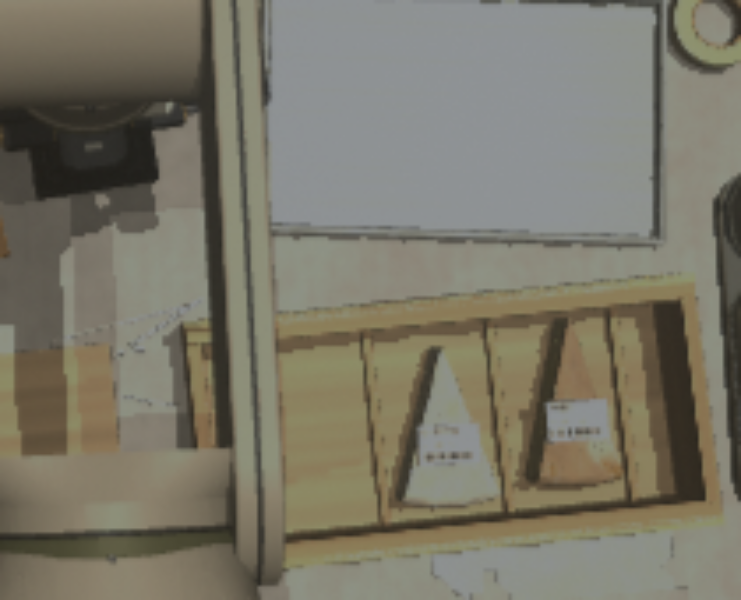

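The right portion's label is at about crop (577,420) and the middle portion's at (448,440). In the full picture that is (453.5,319) and (417,324.7).

```bash
python3 - <<'E'
from h import *
c=robot.calibration("top")
for n,q,z in (("mid",(417,324.7),.048),("right",(453.5,319),.050)):
    L=world(c,None,*q,z); O=L[:2]+.169*np.array([.992,.125]); T=np.r_[O+[-.003,0],z+.109-.118+.319]; print(n,L,T); plan(T)
E
```

```text
mid [ 0.42231175 -0.17024851  0.048     ] [ 0.58695975 -0.14912351  0.358     ]
tool-axes shift mm [  80.8 -202.1   14.6] turn [0. 0. 0.] rows>= 5.051446579842644
right [ 0.43338097 -0.25399283  0.05      ] [ 0.59802897 -0.23286783  0.36      ]
tool-axes shift mm [  80.4 -286.5   12.6] turn [0. 0. 0.] rows>= 7.163248911719476
```

apply_moves:
  series:
    - [[8,-20,0],[0,0,0]]
    - [[8,-20,0],[0,0,0]]
    - [[8,-20,0],[0,0,0]]
    - [[8,-20,0],[0,0,0]]
    - [[8,-20,0],[0,0,0]]
    - [[8,-20,0],[0,0,0]]
    - [[8,-20,2],[0,0,0]]
    - [[8,-20,3],[0,0,0]]
    - [[8,-20,3],[0,0,0]]
    - [[8,-15,3],[0,0,0]]
    - [[0,-7,3],[0,0,0]]
    - [[0,0,0],[0,0,0]]

```text
t: 10.77
tool_pos: [0.5871, -0.1501, 0.3563]
orientation: [0.196, -3.132, -0.002]
force: [-0.1, 1.3, -2.1]
opening: 0.0395
gripper_force: 30.0
```

```bash
cat > aim.py <<'E'
from h import *
import sys
s=robot.read_state(); print(s["t"],np.round(s["tool_pos"],4),np.round(s["orientation"],3),np.round(s["dq"],3).tolist())
c,p,d=cam("wrist"); cv2.imwrite(sys.argv[1],p)
E
python3 aim.py pics/w3.png
```

```text
10.7667 [ 0.5871 -0.1501  0.3563] [ 1.960e-01 -3.132e+00 -2.000e-03] [0.038, -0.007, -0.015, 0.016, 0.014, 0.024]
```

View pics/w3.png

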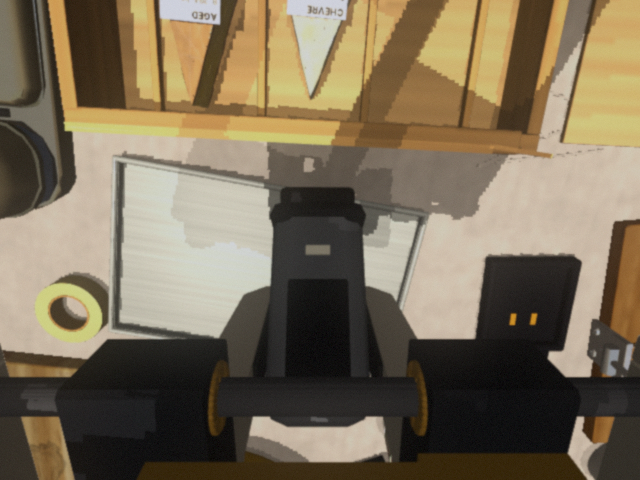

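The wrist view shows the middle label (CHEVRE), u about 318, in line with the scanner's axis. The line of sight is on it, so I'll hold.

apply_moves:
  series:
    - [[0,0,0],[0,0,0]]
    - [[0,0,0],[0,0,0]]
    - [[0,0,0],[0,0,0]]
    - [[0,0,0],[0,0,0]]
    - [[0,0,0],[0,0,0]]
    - [[0,0,0],[0,0,0]]
    - [[0,0,0],[0,0,0]]
    - [[0,0,0],[0,0,0]]
    - [[0,0,0],[0,0,0]]
    - [[0,0,0],[0,0,0]]
    - [[0,0,0],[0,0,0]]
    - [[0,0,0],[0,0,0]]

```text
t: 11.82
tool_pos: [0.5877, -0.149, 0.3587]
orientation: [0.2, -3.135, 0.0]
force: [-0.2, -0.7, -1.6]
opening: 0.04
gripper_force: 30.0
```

```bash
python3 - <<'E'
from h import *
c,p,d=cam("top"); cv2.imwrite("pics/t4.png",cv2.resize(p[260:370,330:500],(765,495)))
c,p,d=cam("side"); cv2.imwrite("pics/s4.png",cv2.resize(p[170:460,190:470],(579,600)))
s=robot.read_state();print(s["tool_pos"]); plan([.598,-.2329,.360])
E
```

```text
[ 0.58773052 -0.14897299  0.35871487]
tool-axes shift mm [  0.5 -84.6  -1.3] turn [0. 0. 0.] rows>= 2.113793086199837
```

View pics/s4.png

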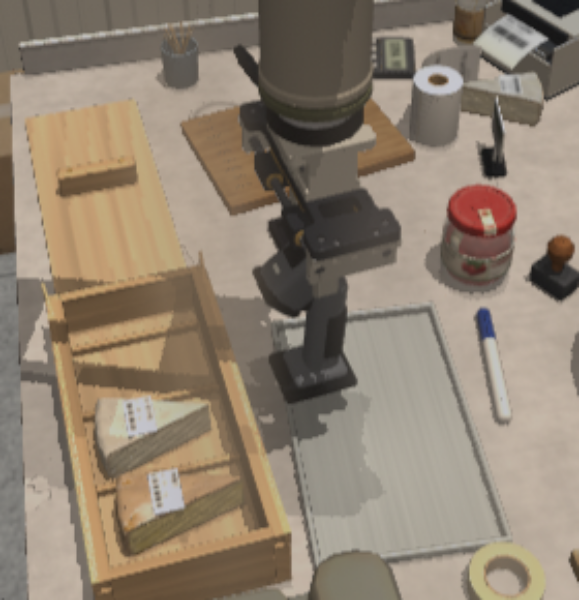

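The side view shows both labels clearly: middle at crop (141,416), right at (166,491). The scanner is upright and clear of everything. I'll check the label points from this view.

```bash
python3 - <<'E'
from h import *
c=robot.calibration("side")
print(world(c,None,258.2,371.1,.048),world(c,None,270.3,407.3,.050))
E
```

```text
[ 0.42473012 -0.17206895  0.048     ] [ 0.43717139 -0.25509831  0.05      ]
```

apply_moves:
  series:
    - [[0,-10,0],[0,0,0]]
    - [[0,-15,0],[0,0,0]]
    - [[0,-20,0],[0,0,0]]
    - [[0,-20,-1],[0,0,0]]
    - [[0,-12,0],[0,0,0]]
    - [[0,-8,0],[0,0,0]]
    - [[0,0,0],[0,0,0]]
    - [[0,0,0],[0,0,0]]

```text
t: 12.58
tool_pos: [0.5984, -0.2336, 0.3594]
orientation: [0.198, -3.135, -0.001]
force: [-0.7, 0.5, -1.9]
opening: 0.04
gripper_force: 30.0
```

```bash
python3 - <<'E'
from h import *
c,p,d=cam("side"); cv2.imwrite("pics/s5.png",p)
s=robot.read_state();print(s["t"],s["tool_pos"])
m=cv2.inRange(cv2.cvtColor(p,cv2.COLOR_BGR2HSV),(0,0,150),(179,40,255))[350:430,235:300]
for k in cv2.findContours(m,0,1)[0]:
    if cv2.contourArea(k)>60:
        r=cv2.minAreaRect(k); q=np.array(r[0])+[235,350]; print(np.round(q,1),np.round(r[1],1),np.round(world(c,d,*q,.049),4))
E
```

```text
12.6333 [ 0.59848017 -0.23303001  0.35946337]
[269.7 407.2] [19.8 15.1] [ 0.4362 -0.2539  0.049 ]
```

apply_moves:
  series:
    - [[0,0,0],[0,0,0]]
    - [[0,0,0],[0,0,0]]
    - [[0,0,0],[0,0,0]]
    - [[0,0,0],[0,0,0]]
    - [[0,0,0],[0,0,0]]
    - [[0,0,0],[0,0,0]]
    - [[0,0,0],[0,0,0]]
    - [[0,0,0],[0,0,0]]
    - [[0,0,0],[0,0,0]]
    - [[0,0,0],[0,0,0]]
    - [[0,0,0],[0,0,0]]
    - [[0,0,0],[0,0,0]]

```text
t: 13.63
tool_pos: [0.5985, -0.2333, 0.3598]
orientation: [0.2, -3.135, 0.0]
force: [0.2, 0.2, -1.1]
opening: 0.0396
gripper_force: 30.0
```

```bash
python3 - <<'E'
from h import *
plan([.642,.0616,.366],97.2)
c,p,d=cam("wrist"); W=cloud(c,d)
g=p.max(-1)
m=((abs(W[...,0]-.647)<.09)&(abs(W[...,1]-.061)<.08)&(W[...,2]<.03)&(g<70)).astype(np.uint8)
k=max(cv2.findContours(m,0,1)[0],key=cv2.contourArea); r=cv2.minAreaRect(k); print(r)
P=np.array([world(c,d,*q,.012)[:2] for q in cv2.boxPoints(r)]); print(P.mean(0),np.round(P,3).tolist())
E
```

```text
tool-axes shift mm [-80.5 287.   -6.3] turn [-0.     -0.      0.0015] rows>= 7.17481359634063
((597.5, 305.5), (103.0, 83.0), 90.0)
[0.64965026 0.04631966] [[0.602, -0.011], [0.592, 0.065], [0.697, 0.107], [0.708, 0.024]]
```

apply_moves:
  series:
    - [[-8,20,-2],[0,0,0]]
    - [[-8,30,-4],[0,0,0]]
    - [[-8,30,0],[0,0,0]]
    - [[-8,30,0],[0,0,0]]
    - [[-8,30,0],[0,0,0]]
    - [[-8,30,0],[0,0,0]]
    - [[-8,30,0],[0,0,0]]
    - [[-8,30,0],[0,0,0]]
    - [[-8,30,0],[0,0,0]]
    - [[-8,20,0],[0,0,0]]
    - [[0,7,0],[0,0,0]]
    - [[0,0,0],[0,0,0]]

```text
t: 14.68
tool_pos: [0.6413, 0.0635, 0.3656]
orientation: [0.204, -3.135, -0.001]
force: [-0.3, -0.9, -1.7]
opening: 0.04
gripper_force: 30.0
```

```bash
python3 - <<'E'
from h import *
robot.read_camera("side")
plan([.642,.0616,.327],97.2)
c,p,d=cam("top"); W=cloud(c,d); m=(W[...,2]>.10)&(W[...,2]<.2)&(W[...,0]>.5)&(W[...,0]<.7)&(abs(W[...,1]-.06)<.05)
print(np.round(robot.read_state()["tool_pos"],4))
E
```

```text
tool-axes shift mm [-0.6 -0.5 38.6] turn [-0.0004 -0.0004  0.0031] rows>= 0.9653775750539537
[0.6413 0.061  0.3656]
```

apply_moves:
  series:
    - [[-0.6,-0.5,8],[0,0,0.003]]
    - [[0,0,12],[0,0,0]]
    - [[0,0,10],[0,0,0]]
    - [[0,0,5],[0,0,0]]
    - [[0,0,3],[0,0,0]]
    - [[0,0,2],[0,0,0]]
    - [[0,0,0],[0,0,0]]
    - [[0,0,0],[0,0,0]]

```text
t: 15.45
tool_pos: [0.6423, 0.0611, 0.326]
orientation: [-0.195, 3.135, 0.0]
force: [-0.2, 0.6, -2.0]
opening: 0.0395
gripper_force: 30.0
```

apply_moves:
  series:
    - [[0,0,1],[0,0,0]]
    - [[0,0,0.5],[0,0,0]]
    - [[0,0,0],[0,0,0]]

```text
t: 15.7
tool_pos: [0.6423, 0.0612, 0.325]
orientation: [-0.195, 3.134, -0.0]
force: [-0.1, -0.6, 1.3]
opening: 0.0398
gripper_force: 30.0
```

Contact. I'll release and rise straight up.

apply_moves:
  series:
    - [[0,0,0],[0,0,0]]
    - [[0,0,0],[0,0,0]]
    - [[0,0,0],[0,0,0]]
    - [[0,0,-15],[0,0,0]]
    - [[0,0,-30],[0,0,0]]
    - [[0,0,-35],[0,0,0]]
    - [[10,0,-5],[0,0,0]]
    - [[20,0,0],[0,0,0]]
    - [[0,0,0],[0,0,0]]
    - [[0,0,0],[0,0,0]]
  claw: 0.65

```text
t: 16.53
tool_pos: [0.612, 0.0574, 0.4093]
orientation: [-0.195, 3.135, 0.0]
force: [-1.1, 0.1, 0.2]
opening: 0.0601
gripper_force: 0.0
```

```bash
python3 - <<'E'
from h import *
s=robot.read_state(); print(s["t"],np.round(s["tool_pos"],4))
c,p,d=cam("wrist"); W=cloud(c,d); c0=np.load("w2.npz"); W0=cloud(c0,c0["d"])
for w in (W0,W):
    m=(w[...,2]>.12)&(w[...,2]<.2)&(abs(w[...,0]-.64)<.08)&(abs(w[...,1]-.06)<.05); P=w[m]
    print(len(P),np.round(np.percentile(P,[1,50,99],axis=0),4).tolist(),cv2.minAreaRect((P[:,:2]*1000).astype(np.float32)))
# tray from wrist view + top
for n in ("wrist","top"):
    c,p,d=cam(n); W=cloud(c,d)
    hsv=cv2.cvtColor(p,cv2.COLOR_BGR2HSV)
    m=((W[...,0]>.52)&(W[...,0]<.74)&(W[...,1]<-.03)&(W[...,1]>-.36)&(W[...,2]<.02)&(hsv[...,1]<(22 if n=="top" else 25))).astype(np.uint8)
    m=cv2.morphologyEx(m,cv2.MORPH_OPEN,np.ones((3,3)))
    k=max(cv2.findContours(m,0,1)[0],key=cv2.contourArea); P=np.array([world(c,d,*q[0],.003)[:2] for q in k]); r=cv2.minAreaRect((P*1000).astype(np.float32)); print(n,r)
E
python3 lab.py top pics/t6.png
```

```text
16.5333 [0.612  0.0574 0.4093]
9397 [[0.5925, 0.0387, 0.1439], [0.6299, 0.0601, 0.1752], [0.6711, 0.081, 0.1969]] ((635.8060302734375, 60.87525177001953), (88.47514343261719, 42.38569641113281), 7.302512168884277)
8620 [[0.5923, 0.0386, 0.1441], [0.6297, 0.0599, 0.1752], [0.671, 0.0809, 0.1969]] ((635.5119018554688, 60.920047760009766), (88.00271606445312, 42.54679489135742), 7.341772556304932)
wrist ((625.9396362304688, -101.22691345214844), (119.58888244628906, 71.36089324951172), 5.895601272583008)
top ((640.15234375, -201.82888793945312), (263.6230163574219, 170.55458068847656), 86.96507263183594)
middle top pts 702 z 0.0457 xy [ 0.4171 -0.1688]
  label px [412.8 322.9] [43.  25.1] 72.0 world [ 0.4265 -0.1607  0.048 ]
  tri [[373.0, -214.0], [367.0, -134.0], [492.0, -164.0]]
right top pts 675 z 0.0477 xy [ 0.4157 -0.236 ]
  label px [446.7 327.1] [14.7 17.9] 75.0 world [ 0.4154 -0.2375  0.05  ]
  tri [[379.0, -283.0], [373.0, -211.0], [493.0, -220.0]]
```

The scanner stands exactly where it was. The right portion has been knocked, so I'll look closely from above the box.

```bash
python3 - <<'E'
from h import *
plan([.49,-.19,.39],94.3)
E
```

```text
tool-axes shift mm [ 152.5 -230.4   18.8] turn [ 0.0001 -0.0005  0.0492] rows>= 5.75941891626924
```

apply_moves:
  series:
    - [[10,-30,0],[0,0,0]]
    - [[10,-30,0],[0,0,0]]
    - [[20,-30,0],[0,0,0]]
    - [[22,-30,3],[0,0,0]]
    - [[22,-30,3],[0,0,0]]
    - [[22,-30,3],[0,0,0]]
    - [[23,-25,5],[0,0,0]]
    - [[23,-25,5],[0,0,0.049]]
    - [[0,0,0],[0,0,0]]
    - [[0,0,0],[0,0,0]]

```text
t: 17.57
tool_pos: [0.4895, -0.1911, 0.3898]
orientation: [0.113, -3.139, -0.001]
force: [-0.0, 0.6, -0.2]
opening: 0.0606
gripper_force: 0.0
```

```bash
cat > por.py <<'E'
from h import *
import sys
s=robot.read_state(); print(s["t"],np.round(s["tool_pos"],4),np.round(s["orientation"],3))
c,p,d=cam("wrist"); cv2.imwrite(sys.argv[1],p); W=cloud(c,d); np.savez("wp.npz",p=p,d=d,**c)
B=np.array([.436,-.169]); a=np.radians(4.3); q=W[...,:2]-B; bx=q@[np.cos(a),np.sin(a)]; by=q@[-np.sin(a),np.cos(a)]
m=((abs(bx)<.066)&(abs(by)<.152)&(W[...,2]>.036)&(W[...,2]<.058)).astype(np.uint8)
m=cv2.morphologyEx(m,cv2.MORPH_OPEN,np.ones((5,5)))
n,l,st,_=cv2.connectedComponentsWithStats(m)
for i in range(1,n):
    if st[i,4]<800: continue
    P=W[l==i]; t=cv2.minEnclosingTriangle(cv2.convexHull((P[:,:2]*1000).astype(np.float32)))[1].reshape(-1,2)
    L=[np.linalg.norm(t[k]-t[(k+1)%3]) for k in range(3)]; k=int(np.argmin(L)); tip=t[(k+2)%3]; base=(t[k]+t[(k+1)%3])/2; ax=tip-base
    print("area",st[i].tolist(),"z",np.round(np.median(P[:,2]),4),"cen",np.round(P.mean(0)[:2],4),"sides",np.round(L),"tip",np.round(tip),"base",np.round(base),"len",round(np.linalg.norm(ax)),"heading",np.round(np.degrees(np.arctan2(ax[1],ax[0])),1))
E
python3 por.py pics/w7.png
```

```text
17.5667 [ 0.4895 -0.1911  0.3898] [ 1.130e-01 -3.139e+00 -1.000e-03]
area [227, 80, 68, 131, 5204] z 0.0493 cen [ 0.4145 -0.2367] sides [119.  76. 121.] tip [ 489. -218.] base [ 379. -248.] len 114 heading 15.5
area [311, 95, 78, 120, 5233] z 0.0471 cen [ 0.4166 -0.1701] sides [ 77. 113. 113.] tip [ 488. -168.] base [ 382. -171.] len 106 heading 1.4
```

View pics/w7.png

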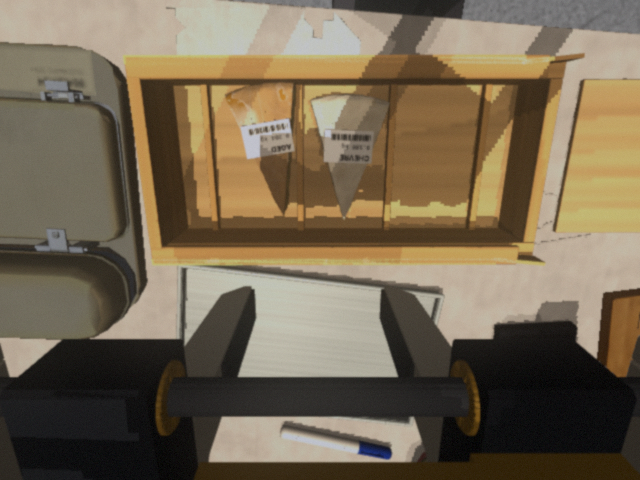

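The right portion (AGED) lies flat but is turned about 11° and shifted left against the batten, close to the middle one. The view shows it at (262,150) and the middle one at (348,155). I'll measure the gap before putting a finger in it.

```bash
python3 - <<'E'
from h import *
c=np.load("wp.npz"); W=cloud(c,c["d"])
for x in (.40,.42,.43,.445,.46):
    m=(abs(W[...,0]-x)<.0015)&(W[...,2]>.040)&(W[...,2]<.056)&(W[...,1]<-.12)&(W[...,1]>-.29)
    y=np.sort(W[m][:,1]); j=np.where(np.diff(y)>.008)[0]; print(x,[ (round(a[0],4),round(a[-1],4)) for a in np.split(y,j+1)])
plan([.4455,-.2295,.30],105.5); plan([.4455,-.2295,.215],105.5)
E
```

```text
0.4 [(np.float64(-0.2674), np.float64(-0.2176)), (np.float64(-0.1996), np.float64(-0.1429))]
0.42 [(np.float64(-0.2573), np.float64(-0.216)), (np.float64(-0.1915), np.float64(-0.1481))]
0.43 [(np.float64(-0.2543), np.float64(-0.2155)), (np.float64(-0.1891), np.float64(-0.1496))]
0.445 [(np.float64(-0.2428), np.float64(-0.2187)), (np.float64(-0.1828), np.float64(-0.1554))]
0.46 [(np.float64(-0.2347), np.float64(-0.2192)), (np.float64(-0.178), np.float64(-0.16))]
tool-axes shift mm [ 47.5 -36.1  90.1] turn [ 0.0005  0.0002 -0.1965] rows>= 2.2523375908792853
tool-axes shift mm [ 47.5 -36.2 175.1] turn [ 0.0005  0.0002 -0.1965] rows>= 4.377337259261519
```

apply_moves:
  series:
    - [[16,-12.5,20],[0,0,0]]
    - [[16,-12.5,25],[0,0,0]]
    - [[16,-12.5,25],[0,0,0]]
    - [[0,0,20],[0,0,-0.1]]
    - [[0,0,0],[0,0,-0.0965]]
    - [[0,0,0],[0,0,0]]
    - [[0,0,0],[0,0,0]]
  claw: 0.43

```text
t: 18.2
tool_pos: [0.446, -0.2299, 0.3006]
orientation: [-0.424, 3.112, -0.0]
force: [-0.8, -0.5, 0.5]
opening: 0.04
gripper_force: 0.0
```

```bash
python3 - <<'E'
from h import *
s=robot.read_state(); print(s["opening"],np.round(s["tool_pos"],4)); plan([.445,-.231,.216],105.5)
c,p,d=cam("wrist"); cv2.imwrite("pics/w8.png",p)
E
```

```text
0.04000853881083855 [ 0.446  -0.2299  0.3006]
tool-axes shift mm [ 1.3 -0.8 84.6] turn [-0.0001  0.0005  0.0002] rows>= 2.114927826143977
```

View pics/w8.png

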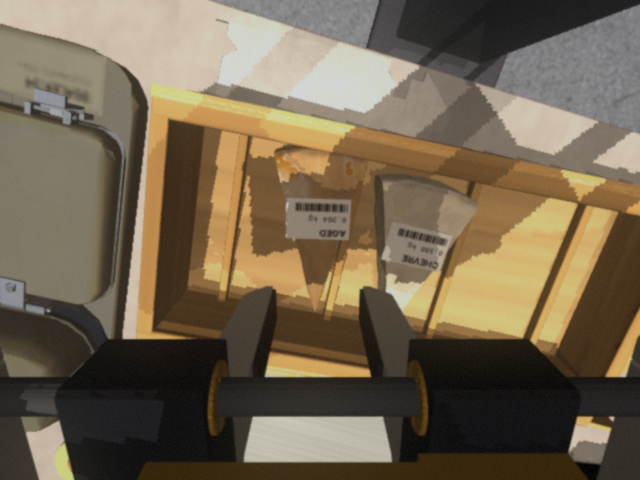

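The fingers straddle the right portion's axis (u about 318), and the left finger is clear of the middle portion. I'll descend.

apply_moves:
  series:
    - [[1.3,-0.8,25],[0,0,0]]
    - [[0,0,25],[0,0,0]]
    - [[0,0,20],[0,0,0]]
    - [[0,0,14],[0,0,0]]
    - [[0,0,0],[0,0,0]]
    - [[0,0,0],[0,0,0]]

```text
t: 18.75
tool_pos: [0.4444, -0.2314, 0.2166]
orientation: [0.424, -3.113, -0.0]
force: [0.3, -0.3, 0.0]
opening: 0.04
gripper_force: 0.0
```

apply_moves:
  series:
    - [[0,0,0],[0,0,0]]
    - [[0,0,0],[0,0,0]]
    - [[0,0,0],[0,0,0]]
    - [[0,0,0],[0,0,0]]
    - [[0,0,0],[0,0,0]]
  claw: 0
  newtons: 10

```text
t: 19.17
tool_pos: [0.4447, -0.232, 0.2179]
orientation: [-0.425, 3.11, -0.002]
force: [0.2, 4.1, 6.0]
opening: 0.0251
gripper_force: 9.8
```

apply_moves:
  series:
    - [[1,-4,0],[0,0,0]]
    - [[1,-5,0],[0,0,0.05]]
    - [[1,-5,0],[0,0,0.05]]
    - [[0,0,0],[0,0,0]]

```text
t: 19.5
tool_pos: [0.4454, -0.2466, 0.2178]
orientation: [-0.263, 3.128, -0.002]
force: [1.1, 3.2, 6.2]
opening: 0.0252
gripper_force: 9.9
```

apply_moves:
  series:
    - [[0,0,0],[0,0,0]]
    - [[0,0,0],[0,0,0]]
    - [[0,0,-20],[0,0,0]]
    - [[0,0,-35],[0,0,0]]
    - [[-14,0,-40],[0,0,0]]
    - [[-20,0,-40],[0,0,0]]
    - [[-10,0,-30],[0,0,0]]
    - [[0,0,0],[0,0,0]]
    - [[0,0,0],[0,0,0]]
  claw: 0.43

```text
t: 20.25
tool_pos: [0.4872, -0.239, 0.3805]
orientation: [-0.27, 3.126, -0.005]
force: [0.0, 0.6, 0.2]
opening: 0.04
gripper_force: 0.0
```

```bash
python3 por.py pics/w9.png; python3 - <<'E'
from h import *
c=np.load("wp.npz"); W=cloud(c,c["d"])
for x in (.40,.42,.43,.445,.46):
    m=(abs(W[...,0]-x)<.0015)&(W[...,2]>.040)&(W[...,2]<.056)&(W[...,1]<-.12)&(W[...,1]>-.30)
    y=np.sort(W[m][:,1]); j=np.where(np.diff(y)>.008)[0]; print(x,[ (round(a[0],4),round(a[-1],4)) for a in np.split(y,j+1)])
E
```

```text
20.25 [ 0.4872 -0.239   0.3805] [-0.27   3.126 -0.005]
area [287, 86, 71, 131, 5378] z 0.0493 cen [ 0.4145 -0.2503] sides [ 77. 118. 116.] tip [ 488. -242.] base [ 378. -256.] len 111 heading 7.3
area [382, 108, 80, 124, 5604] z 0.0471 cen [ 0.417 -0.171] sides [ 77. 115. 113.] tip [ 489. -169.] base [ 381. -170.] len 108 heading 0.6
0.4 [(np.float64(-0.2766), np.float64(-0.2288)), (np.float64(-0.1996), np.float64(-0.1426))]
0.42 [(np.float64(-0.2695), np.float64(-0.2295)), (np.float64(-0.1917), np.float64(-0.1482))]
0.43 [(np.float64(-0.2684), np.float64(-0.2282)), (np.float64(-0.1893), np.float64(-0.1494))]
0.445 [(np.float64(-0.2592), np.float64(-0.2349)), (np.float64(-0.1833), np.float64(-0.1559))]
0.46 [(np.float64(-0.2532), np.float64(-0.2371)), (np.float64(-0.1783), np.float64(-0.1596))]
```

```bash
python3 - <<'E'
from h import *
plan([.419,-.2497,.211],97.4)
E
```

```text
tool-axes shift mm [ 68.4   0.9 167.1] turn [-0.0009  0.0006  0.043 ] rows>= 4.177691182657666
```

apply_moves:
  series:
    - [[20,0.3,10],[0,0,0]]
    - [[24,0.3,15],[0,0,0]]
    - [[24.4,0.3,25],[0,0,0]]
    - [[0,0,30],[0,0,0.043]]
    - [[0,0,20],[0,0,0]]
    - [[0,0,0],[0,0,0]]
  claw: 0.6

```text
t: 20.8
tool_pos: [0.4154, -0.2479, 0.2709]
orientation: [0.2, -3.126, -0.011]
force: [-0.4, -0.1, -0.8]
opening: 0.0558
gripper_force: 0.0
```

apply_moves:
  series:
    - [[0,0,20],[0,0,0]]
    - [[0,0,20],[0,0,0]]
    - [[0,0,18],[0,0,0]]
    - [[0,0,9],[0,0,0]]
    - [[0,0,0],[0,0,0]]
    - [[0,0,0],[0,0,0]]

```text
t: 21.3
tool_pos: [0.4186, -0.2495, 0.2109]
orientation: [0.202, -3.134, -0.001]
force: [0.1, 0.4, 0.7]
opening: 0.0555
gripper_force: 0.0
```

apply_moves:
  series:
    - [[0,0,0],[0,0,0]]
    - [[0,0,0],[0,0,0]]
    - [[0,0,0],[0,0,0]]
    - [[0,0,0],[0,0,0]]
    - [[0,0,0],[0,0,0]]
    - [[0,0,0],[0,0,0]]
  claw: 0
  newtons: 25

```text
t: 21.8
tool_pos: [0.4193, -0.25, 0.212]
orientation: [-0.202, 3.134, -0.002]
force: [-0.7, 0.8, 6.4]
opening: 0.0391
gripper_force: 24.0
```

apply_moves:
  series:
    - [[0,0,-5],[0,0,0]]
    - [[0,0,-10],[0,0,0]]
    - [[0,0,-15],[0,0,0]]
    - [[0,0,-20],[0,0,0]]
    - [[0,0,-20],[0,0,0]]
    - [[0,0,-20],[0,0,0]]
    - [[0,0,-10],[0,0,0]]
    - [[0,0,0],[0,0,0]]

```text
t: 22.47
tool_pos: [0.4195, -0.2502, 0.314]
orientation: [-0.202, 3.131, -0.005]
force: [0.3, -0.1, -2.3]
opening: 0.0377
gripper_force: 23.9
```

```bash
python3 - <<'E'
from h import *
s=robot.read_state(); print(s["t"],np.round(s["tool_pos"],4),s["opening"],np.round(s["force"],1))
plan([.622,-.2485,.30],87)
E
```

```text
22.4667 [ 0.4195 -0.2502  0.314 ] 0.03774303888267673 [ 0.3 -0.1 -2.3]
tool-axes shift mm [-200.9  -24.3   14.9] turn [-0.0032  0.0039  0.1811] rows>= 5.023380717470686
```

apply_moves:
  series:
    - [[-15,-2,0],[0,0,0]]
    - [[-25,-3,0],[0,0,0]]
    - [[-30,-4,0],[0,0,0]]
    - [[-30,-4,0],[0,0,0]]
    - [[-30,-4,0],[0,0,0]]
    - [[-30,-4,0],[0,0,0]]
    - [[-25,-3,0],[0,0,0]]
    - [[-16,0,0],[0,0,0]]
    - [[0,0,0],[0,0,0.09]]
    - [[0,0,15],[0,0,0.091]]
    - [[0,0,0],[0,0,0]]

```text
t: 23.38
tool_pos: [0.6203, -0.2469, 0.2911]
orientation: [-0.088, -3.135, -0.004]
force: [-0.9, -0.1, -4.0]
opening: 0.0376
gripper_force: 23.9
```

```bash
python3 - <<'E'
from h import *
s=robot.read_state(); print(s["t"],np.round(s["tool_pos"],4),s["opening"],np.round(s["force"],1))
plan([.622,-.2485,.211],87)
c,p,d=cam("side"); cv2.imwrite("pics/s10.png",cv2.resize(p[170:460,190:470],(579,600)))
E
```

```text
23.3833 [ 0.6203 -0.2469  0.2911] 0.03758998209643062 [-0.9 -0.1 -4. ]
tool-axes shift mm [-2.2 -1.7 80.1] turn [ 0.0024 -0.0057 -0.0038] rows>= 2.0016180210833365
```

View pics/s10.png

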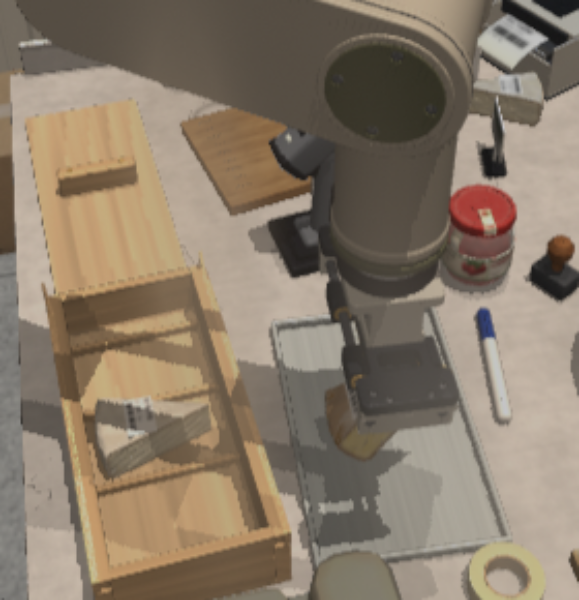

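The right portion hangs over the tray, clear of the rim. I'll lower it.

apply_moves:
  series:
    - [[-2,-1.7,20],[0,0,0]]
    - [[0,0,25],[0,0,0]]
    - [[0,0,20],[0,0,0]]
    - [[0,0,8],[0,0,0]]
    - [[0,0,4],[0,0,0]]
    - [[0,0,3],[0,0,0]]
    - [[0,0,0],[0,0,0]]
    - [[0,0,0],[0,0,0]]

```text
t: 24.1
tool_pos: [0.6258, -0.2499, 0.2212]
orientation: [0.077, 3.131, -0.004]
force: [4.5, 2.3, 14.8]
opening: 0.0391
gripper_force: 25.8
```

apply_moves:
  series:
    - [[0,0,1.5],[0,0,0]]
    - [[0,0,0],[0,0,0]]

```text
t: 24.27
tool_pos: [0.6264, -0.25, 0.2207]
orientation: [0.077, 3.129, -0.005]
force: [4.7, 2.1, 18.4]
opening: 0.0384
gripper_force: 26.1
```

Contact came early because the wedge sagged a little in the grip. Opening will let it settle flat.

apply_moves:
  series:
    - [[0,0,-1],[0,0,0]]
    - [[0,0,0],[0,0,0]]
    - [[0,0,0],[0,0,0]]
    - [[0,0,0],[0,0,0]]
    - [[0,0,-15],[0,0,0]]
    - [[0,0,-35],[0,0,0]]
    - [[0,0,-40],[0,0,0]]
    - [[0,0,-40],[0,0,0]]
    - [[20,20,-30],[0,0,0]]
    - [[40,0,0],[0,0,0]]
    - [[20,0,0],[0,0,0]]
    - [[0,0,0],[0,0,0]]
  claw: 0.58

```text
t: 25.27
tool_pos: [0.5414, -0.2249, 0.3766]
orientation: [-0.082, -3.14, 0.0]
force: [-0.9, 0.8, -0.6]
opening: 0.0538
gripper_force: 0.0
```

```bash
cat > tr.py <<'E'
from h import *
import sys
s=robot.read_state(); print(s["t"],np.round(s["tool_pos"],4))
C=np.array([.638,-.199]); a=np.radians(-3)
for n in sys.argv[1:]:
    c,p,d=cam(n); W=cloud(c,d); cv2.imwrite(f"pics/tr_{n}.png",p)
    q=W[...,:2]-C; m=((abs(q@[np.cos(a),np.sin(a)])<.08)&(abs(q@[-np.sin(a),np.cos(a)])<.133)&(W[...,2]>.025)&(W[...,2]<.07)).astype(np.uint8)
    m=cv2.morphologyEx(m,cv2.MORPH_OPEN,np.ones((3,3)))
    k,l,st,_=cv2.connectedComponentsWithStats(m)
    for i in range(1,k):
        if st[i,4]<150: continue
        P=W[l==i]; P=P[P[:,2]>np.median(P[:,2])-.006]; A=np.c_[P[:,:2]-P[:,:2].mean(0),np.ones(len(P))]; co=np.linalg.lstsq(A,P[:,2],rcond=None)[0]
        t=cv2.minEnclosingTriangle(cv2.convexHull((P[:,:2]*1000).astype(np.float32)))[1].reshape(-1,2)
        print(n,st[i].tolist(),"cen",np.round(P.mean(0),4),"slope",np.round(co[:2],3),"tri",np.round(t).tolist())
E
python3 tr.py wrist top; python3 por.py pics/w11.png
```

```text
25.2667 [ 0.5414 -0.2249  0.3766]
wrist [266, 281, 61, 96, 3899] cen [ 0.6335 -0.2513  0.0464] slope [0.031 0.002] tri [[595.0, -281.0], [607.0, -205.0], [712.0, -266.0]]
top [434, 203, 25, 46, 687] cen [ 0.6372 -0.2514  0.0448] slope [0.008 0.005] tri [[709.0, -263.0], [595.0, -283.0], [602.0, -208.0]]
25.3667 [ 0.5437 -0.2252  0.3763] [ 0.083  3.14  -0.   ]
area [167, 0, 135, 22, 1283] z 0.0476 cen [ 0.3792 -0.2792] sides [127. 174.  47.] tip [ 372. -175.] base [ 382. -325.] len 151 heading 94.0
area [336, 7, 87, 143, 6912] z 0.0471 cen [ 0.4178 -0.1707] sides [ 78. 113. 114.] tip [ 489. -169.] base [ 382. -171.] len 107 heading 1.2
```

The right portion lies flat on the tray with its origin about (15, −55) mm from the centre. The middle portion hasn't moved, so it's next.

```bash
python3 - <<'E'
from h import *
plan([.415,-.170,.208],91)
E
```

```text
tool-axes shift mm [132.2  48.6 167.9] turn [-0.0003  0.0008 -0.0699] rows>= 4.197950930811369
```

apply_moves:
  series:
    - [[33,12,0],[0,0,0]]
    - [[33,12,0],[0,0,0]]
    - [[33,12,10],[0,0,0]]
    - [[33.2,12.6,15],[0,0,0]]
    - [[0,0,35],[0,0,-0.07]]
    - [[0,0,35],[0,0,0]]
    - [[0,0,0],[0,0,0]]
    - [[0,0,0],[0,0,0]]
  claw: 0.67

```text
t: 26.08
tool_pos: [0.4145, -0.1695, 0.2792]
orientation: [0.027, -3.137, -0.004]
force: [0.5, -0.4, 0.1]
opening: 0.062
gripper_force: 0.0
```

```bash
python3 - <<'E'
from h import *
plan([.415,-.170,.208],91); print(robot.read_state()["opening"])
E
```

```text
tool-axes shift mm [-0.8 -0.7 71.2] turn [ 0.0024 -0.004   0.    ] rows>= 1.781113604612613
0.06201541509102684
```

apply_moves:
  series:
    - [[0,-0.5,20],[0,0,0]]
    - [[0,0,22],[0,0,0]]
    - [[0,0,20],[0,0,0]]
    - [[0,0,9],[0,0,0]]
    - [[0,0,0],[0,0,0]]
    - [[0,0,0],[0,0,0]]

```text
t: 26.58
tool_pos: [0.4158, -0.1708, 0.2107]
orientation: [-0.028, 3.141, -0.0]
force: [0.4, -0.2, 0.3]
opening: 0.0626
gripper_force: 0.0
```

apply_moves:
  series:
    - [[0,0,0],[0,0,0]]
    - [[0,0,0],[0,0,0]]
    - [[0,0,0],[0,0,0]]
    - [[0,0,0],[0,0,0]]
    - [[0,0,0],[0,0,0]]
    - [[0,0,0],[0,0,0]]
  claw: 0
  newtons: 35

```text
t: 27.08
tool_pos: [0.4155, -0.1707, 0.2109]
orientation: [-0.028, 3.139, -0.002]
force: [0.0, 0.6, 5.9]
opening: 0.0482
gripper_force: 33.2
```

apply_moves:
  series:
    - [[0,0,-5],[0,0,0]]
    - [[0,0,-10],[0,0,0]]
    - [[0,0,-15],[0,0,0]]
    - [[0,0,-20],[0,0,0]]
    - [[0,0,-20],[0,0,0]]
    - [[0,0,-20],[0,0,0]]
    - [[0,0,-10],[0,0,0]]
    - [[0,0,0],[0,0,0]]

```text
t: 27.75
tool_pos: [0.4156, -0.1708, 0.3126]
orientation: [-0.028, 3.137, -0.004]
force: [0.1, -0.1, -1.4]
opening: 0.0483
gripper_force: 33.3
```

```bash
python3 - <<'E'
from h import *
s=robot.read_state(); print(s["t"],np.round(s["tool_pos"],4),s["opening"],np.round(s["force"],1))
plan([.622,-.158,.30],87)
E
```

```text
27.75 [ 0.4156 -0.1708  0.3126] 0.04833187637875194 [ 0.1 -0.1 -1.4]
tool-axes shift mm [-206.5    9.2   13.5] turn [-0.0025  0.0046  0.0701] rows>= 5.162623690893117
```

apply_moves:
  series:
    - [[-15,2,0],[0,0,0]]
    - [[-25,2,0],[0,0,0]]
    - [[-30,2,0],[0,0,0]]
    - [[-30,2,0],[0,0,0]]
    - [[-30,3,0],[0,0,0]]
    - [[-30,3,0],[0,0,0]]
    - [[-28,3,0],[0,0,0]]
    - [[-18,0,0],[0,0,0]]
    - [[0,0,8],[0,0,0.07]]
    - [[0,0,20],[0,0,0]]
    - [[0,0,0],[0,0,0]]

```text
t: 28.67
tool_pos: [0.619, -0.1489, 0.2755]
orientation: [-0.082, -3.133, -0.004]
force: [-2.0, 0.9, -3.9]
opening: 0.0483
gripper_force: 33.3
```

apply_moves:
  series:
    - [[0,0,25],[0,0,0]]
    - [[0,0,20],[0,0,0]]
    - [[0,0,12],[0,0,0]]
    - [[0,0,6],[0,0,0]]
    - [[0,0,4],[0,0,0]]
    - [[0,0,3],[0,0,0]]
    - [[0,0,0],[0,0,0]]
    - [[0,0,0],[0,0,0]]

```text
t: 29.33
tool_pos: [0.6209, -0.1498, 0.2124]
orientation: [0.082, 3.139, -0.001]
force: [0.2, 0.4, -1.4]
opening: 0.0484
gripper_force: 33.3
```

apply_moves:
  series:
    - [[0,0,2],[0,0,0]]
    - [[0,0,2],[0,0,0]]
    - [[0,0,0.5],[0,0,0]]
    - [[0,0,0],[0,0,0]]

```text
t: 29.67
tool_pos: [0.6209, -0.1498, 0.208]
orientation: [0.082, 3.139, -0.001]
force: [-0.5, 0.2, 4.4]
opening: 0.0483
gripper_force: 33.1
```

Contact at the expected height. I'll open and retreat to check the tray.

apply_moves:
  series:
    - [[0,0,0],[0,0,0]]
    - [[0,0,0],[0,0,0]]
    - [[0,0,0],[0,0,0]]
    - [[0,0,0],[0,0,0]]
    - [[0,0,-15],[0,0,0]]
    - [[0,0,-35],[0,0,0]]
    - [[0,0,-40],[0,0,0]]
    - [[0,0,-40],[0,0,0]]
    - [[20,0,-40],[0,0,0]]
    - [[40,0,0],[0,0,0]]
    - [[40,0,0],[0,0,0]]
    - [[0,0,0],[0,0,0]]
  claw: 0.64

```text
t: 30.67
tool_pos: [0.5157, -0.1433, 0.3728]
orientation: [-0.082, -3.134, -0.002]
force: [-1.5, 0.3, -2.8]
opening: 0.0596
gripper_force: 0.0
```

```bash
python3 tr.py wrist; python3 - <<'E'
from h import *
plan([.43,.20,.37],94.3)
E
```

```text
30.6667 [ 0.5157 -0.1433  0.3728]
wrist [281, 295, 70, 82, 3946] cen [ 0.6159 -0.1485  0.0441] slope [0.054 0.013] tri [[695.0, -156.0], [585.0, -182.0], [589.0, -107.0]]
wrist [179, 313, 28, 31, 495] cen [ 0.6048 -0.2656  0.0435] slope [0.341 0.057] tri [[623.0, -272.0], [598.0, -275.0], [599.0, -252.0]]
tool-axes shift mm [106.5 338.6   4.3] turn [ 0.0007 -0.0025 -0.1281] rows>= 8.466019963916752
```

View pics/tr_wrist.png

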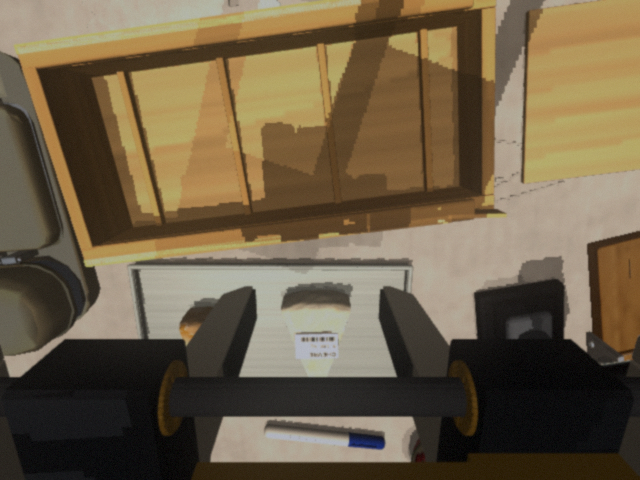

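Both portions lie on the tray, label up and side by side; the box is empty. Next is the cover.

apply_moves:
  series:
    - [[12,37,0],[0,0,0]]
    - [[12,37,0],[0,0,0]]
    - [[12,37,0],[0,0,0]]
    - [[12,37,0],[0,0,0]]
    - [[12,37,0],[0,0,0]]
    - [[12,37,0],[0,0,0]]
    - [[12,37,0],[0,0,0]]
    - [[12,37,10],[0,0,0]]
    - [[10,37,10],[0,0,0]]
    - [[0,6,20],[0,0,-0.064]]
    - [[0,0,10],[0,0,-0.064]]
    - [[0,0,0],[0,0,0]]

```text
t: 31.72
tool_pos: [0.4333, 0.2007, 0.3226]
orientation: [0.127, -3.136, 0.001]
force: [-0.8, -1.0, 0.1]
opening: 0.0594
gripper_force: 0.0
```

```bash
python3 - <<'E'
from h import *
s=robot.read_state(); print(s["t"],np.round(s["tool_pos"],4),s["opening"])
c,p,d=cam("wrist"); W=cloud(c,d); m=(W[...,2]>.03)&(W[...,2]<.05)&(abs(W[...,1]-.2)<.04)&(abs(W[...,0]-.41)<.07)
P=W[m]; q=np.percentile(P,[1,99],axis=0); print(len(P),q.tolist(),q.mean(0),line(P[:,:2]))
plan([.409,.199,.1985],94.3)
# box check: left opening and walls
for x0 in (0,):
    m=(W[...,2]>.066)&(W[...,2]<.08)&(W[...,1]<.02)&(W[...,1]>-.15); Q=W[m]
    for y in (-.03,-.05,-.08,-.11):
        t=Q[abs(Q[:,1]-y)<.003]; 
        if len(t): 
            f=t[t[:,0]>.43]; n=t[t[:,0]<.43]; print(y,[ (round(k[:,0].min(),4),round(k[:,0].max(),4)) for k in (n,f) if len(k)])
E
```

```text
31.7167 [0.4333 0.2007 0.3226] 0.059354693697597466
3007 [[0.3661501880539246, 0.18903843811487966, 0.03450586204847854], [0.4524927427935087, 0.21035519738905994, 0.04047789337477011]] [0.40932147 0.19969682 0.03749188] (np.float32(4.365689), np.float32(0.40719292), np.float32(0.19958751))
tool-axes shift mm [ 24.7   0.7 125.5] turn [-0.0003 -0.0013  0.001 ] rows>= 3.1365914655445444
```

apply_moves:
  series:
    - [[12,0.3,20],[0,0,0]]
    - [[12.7,0.3,30],[0,0,0]]
    - [[0,0,30],[0,0,0]]
    - [[0,0,25],[0,0,0]]
    - [[0,0,15],[0,0,0]]
    - [[0,0,5],[0,0,0]]
    - [[0,0,0],[0,0,0]]

```text
t: 32.35
tool_pos: [0.4096, 0.1979, 0.1991]
orientation: [0.115, -3.139, 0.0]
force: [-0.4, 0.7, -0.1]
opening: 0.0598
gripper_force: 0.0
```

apply_moves:
  series:
    - [[0,0,0],[0,0,0]]
    - [[0,0,0],[0,0,0]]
    - [[0,0,0],[0,0,0]]
    - [[0,0,0],[0,0,0]]
    - [[0,0,0],[0,0,0]]
    - [[0,0,0],[0,0,0]]
    - [[0,0,0],[0,0,0]]
  claw: 0
  newtons: 45

```text
t: 32.93
tool_pos: [0.4092, 0.1984, 0.1994]
orientation: [-0.119, 3.139, 0.0]
force: [-0.9, 0.2, 2.1]
opening: 0.0177
gripper_force: 43.2
```

apply_moves:
  series:
    - [[0,0,-4],[0,0,0]]
    - [[0,0,-10],[0,0,0]]
    - [[0,0,-15],[0,0,0]]
    - [[0,0,-15],[0,0,0]]
    - [[0,0,-10],[0,0,0]]
    - [[0,0,-3.5],[0,0,0]]
    - [[0,0,0],[0,0,0]]
    - [[0,0,0],[0,0,0]]
    - [[0,0,0],[0,0,0]]

```text
t: 33.68
tool_pos: [0.4087, 0.1981, 0.2557]
orientation: [0.119, -3.138, 0.001]
force: [-0.2, 0.3, -2.3]
opening: 0.0176
gripper_force: 45.0
```

```bash
python3 - <<'E'
from h import *
s=robot.read_state(); print(s["t"],np.round(s["tool_pos"],4),np.round(s["force"],1))
plan([.4085,.1984,.2577],94.3)
c,p,d=cam("side"); W=cloud(c,d); cv2.imwrite("pics/s12.png",cv2.resize(p[170:460,190:470],(579,600)))
m=(W[...,1]>.03)&(W[...,1]<.36)&(W[...,0]>.32)&(W[...,0]<.5)&(W[...,2]>.05)&(W[...,2]<.075); P=W[m]
A=np.c_[P[:,:2]-[.41,.2],np.ones(len(P))]; print("cover top plane",np.linalg.lstsq(A,P[:,2],rcond=None)[0])
E
```

```text
33.6833 [0.4087 0.1981 0.2557] [-0.2  0.3 -2.3]
tool-axes shift mm [ 0.2  0.3 -2. ] turn [-0.0004 -0.0014  0.0007] rows>= 0.049459737350582025
cover top plane [0.000781   0.00083464 0.0628762 ]
```

View pics/s12.png

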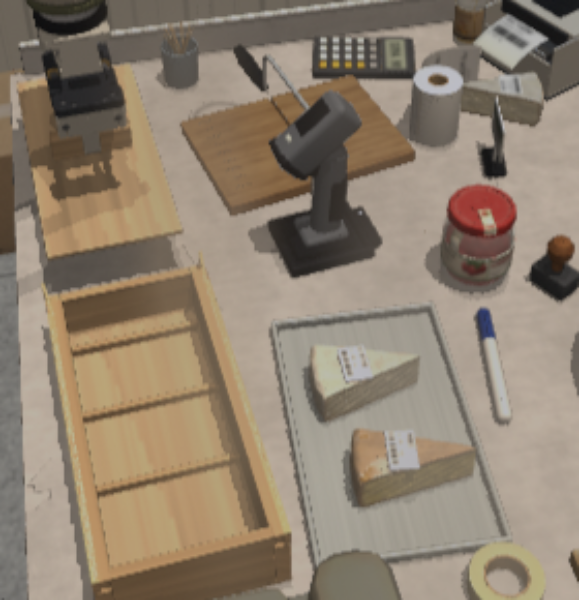

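The cover is level at the groove height and everything else is in place: both portions are on the tray and the scanner is in its cradle. I'll slide the cover in.

apply_moves:
  series:
    - [[0,-10,-2],[0,0,0]]
    - [[0,-10,0],[0,0,0]]
    - [[0,-10,0],[0,0,0]]
    - [[0,-8,0],[0,0,0]]
    - [[0,-8,0],[0,0,0]]
    - [[0,-8,0],[0,0,0]]
    - [[0,-8,0],[0,0,0]]
    - [[0,-8,0],[0,0,0]]
    - [[0,0,0],[0,0,0]]
    - [[0,0,0],[0,0,0]]

```text
t: 34.57
tool_pos: [0.4145, 0.1281, 0.2587]
orientation: [-0.117, 3.139, 0.0]
force: [-0.3, 1.1, -1.8]
opening: 0.0178
gripper_force: 45.0
```

apply_moves:
  series:
    - [[0,-8,0],[0,0,0]]
    - [[0,-10,0],[0,0,0]]
    - [[0,-12,0],[0,0,0]]
    - [[0,-12,0],[0,0,0]]
    - [[0,0,0],[0,0,0]]

```text
t: 34.98
tool_pos: [0.4177, 0.0849, 0.2586]
orientation: [0.118, -3.139, 0.002]
force: [0.4, -0.5, -2.2]
opening: 0.0177
gripper_force: 45.0
```

apply_moves:
  series:
    - [[0,-12,0],[0,0,0]]
    - [[0,-15,0],[0,0,0]]
    - [[0,-15,0],[0,0,0]]
    - [[0,-15,0],[0,0,0]]
    - [[0,-15,0],[0,0,0]]
    - [[0,0,0],[0,0,0]]

```text
t: 35.48
tool_pos: [0.4232, 0.0131, 0.2587]
orientation: [-0.117, 3.139, -0.001]
force: [-0.2, -0.1, -1.9]
opening: 0.0174
gripper_force: 45.0
```

Smooth, with no resistance. I'll continue to about y = −0.145, then go slowly.

apply_moves:
  series:
    - [[0,-15,0],[0,0,0]]
    - [[0,-18,0],[0,0,0]]
    - [[0,-18,0],[0,0,0]]
    - [[0,-18,0],[0,0,0]]
    - [[0,-18,0],[0,0,0]]
    - [[0,-18,0],[0,0,0]]
    - [[0,-18,0],[0,0,0]]
    - [[0,-18,0],[0,0,0]]
    - [[0,-12,0],[0,0,0]]
    - [[0,0,0],[0,0,0]]
    - [[0,0,0],[0,0,0]]

```text
t: 36.4
tool_pos: [0.4346, -0.1377, 0.2585]
orientation: [0.117, -3.139, -0.001]
force: [-0.2, 0.7, -2.4]
opening: 0.018
gripper_force: 45.0
```

apply_moves:
  series:
    - [[0,-4,0],[0,0,0]]
    - [[0,-4,0],[0,0,0]]
    - [[0,-3,0],[0,0,0]]
    - [[0,0,0],[0,0,0]]

```text
t: 36.73
tool_pos: [0.4356, -0.1488, 0.2587]
orientation: [-0.119, 3.139, -0.0]
force: [0.4, 0.8, -2.6]
opening: 0.0177
gripper_force: 45.0
```

apply_moves:
  series:
    - [[0,-3,0],[0,0,0]]
    - [[0,-3,0],[0,0,0]]
    - [[0,-3,0],[0,0,0]]
    - [[0,-2,0],[0,0,0]]
    - [[0,0,0],[0,0,0]]

```text
t: 37.15
tool_pos: [0.4363, -0.1601, 0.2586]
orientation: [-0.118, 3.139, -0.0]
force: [-0.7, -0.0, -2.0]
opening: 0.0177
gripper_force: 45.0
```

apply_moves:
  series:
    - [[0,-2,0],[0,0,0]]
    - [[0,-2,0],[0,0,0]]
    - [[0,0,0],[0,0,0]]

```text
t: 37.4
tool_pos: [0.4366, -0.164, 0.2586]
orientation: [-0.119, 3.139, -0.0]
force: [0.5, -0.1, -2.8]
opening: 0.0178
gripper_force: 45.0
```

apply_moves:
  series:
    - [[0,-1.5,0],[0,0,0]]
    - [[0,-1.5,0],[0,0,0]]
    - [[0,0,0],[0,0,0]]

```text
t: 37.65
tool_pos: [0.4369, -0.1666, 0.2586]
orientation: [-0.119, 3.139, 0.001]
force: [0.7, 1.9, -1.9]
opening: 0.0178
gripper_force: 45.0
```

apply_moves:
  series:
    - [[0,-1.5,0],[0,0,0]]
    - [[0,-1,0],[0,0,0]]
    - [[0,0,0],[0,0,0]]

```text
t: 37.9
tool_pos: [0.4372, -0.1675, 0.2585]
orientation: [-0.119, 3.139, 0.007]
force: [1.0, 14.9, 2.8]
opening: 0.0175
gripper_force: 45.0
```

The end wall contact (15 N) shows it is fully home. I'll back off a hair, set it down, release and rise.

apply_moves:
  series:
    - [[0,1,0.5],[0,0,0]]
    - [[0,0,1],[0,0,0]]
    - [[0,0,1],[0,0,0]]
    - [[0,0,0],[0,0,0]]

```text
t: 38.23
tool_pos: [0.4371, -0.167, 0.256]
orientation: [-0.12, 3.139, 0.004]
force: [0.8, 9.3, 0.7]
opening: 0.0178
gripper_force: 45.0
```

apply_moves:
  series:
    - [[0,0,0],[0,0,0]]
    - [[0,0,0],[0,0,0]]
    - [[0,0,0],[0,0,0]]
    - [[0,0,-15],[0,0,0]]
    - [[0,0,-30],[0,0,0]]
    - [[0,0,-40],[0,0,0]]
    - [[0,0,-40],[0,0,0]]
    - [[0,30,0],[0,0,0]]
    - [[0,40,0],[0,0,0]]
    - [[0,40,0],[0,0,0]]
    - [[0,30,0],[0,0,0]]
    - [[0,0,0],[0,0,0]]
  claw: 0.6

```text
t: 39.23
tool_pos: [0.4259, -0.0248, 0.3815]
orientation: [-0.124, 3.138, 0.002]
force: [-0.4, -0.6, 0.2]
opening: 0.0561
gripper_force: 0.0
```

```bash
python3 - <<'E'
from h import *
s=robot.read_state(); print(s["t"],np.round(s["tool_pos"],4),s["opening"],np.round(s["force"],1))
c,p,d=cam("top"); cv2.imwrite("pics/t13.png",cv2.resize(p[150:390,140:500],(800,533))); W=cloud(c,d)
B=np.array([.436,-.169]); a=np.radians(4.3); q=W[...,:2]-B; bx=q@[np.cos(a),np.sin(a)]; by=q@[-np.sin(a),np.cos(a)]
m=(abs(bx)<.06)&(abs(by)<.14)&(W[...,2]<.068); P=np.c_[bx[m],by[m],np.ones(m.sum())]; print("cover plane",np.linalg.lstsq(P,W[...,2][m],rcond=None)[0])
m=(abs(bx)<.06)&(abs(by)<.05)&(W[...,2]>.082)&(W[...,2]<.11); print("handle box xy",bx[m].mean(),by[m].mean(),m.sum())
E
python3 tr.py top
```

```text
39.2333 [ 0.4259 -0.0248  0.3815] 0.056083459866592814 [-0.4 -0.6  0.2]
cover plane [-0.00393013  0.00088945  0.06152033]
handle box xy 0.024195513998056625 0.004327061745002594 169
39.2833 [ 0.4262 -0.0266  0.3815]
top [434, 204, 25, 45, 676] cen [ 0.6366 -0.2514  0.0446] slope [0.012 0.004] tri [[709.0, -263.0], [597.0, -280.0], [602.0, -208.0]]
top [390, 213, 28, 43, 685] cen [ 0.6215 -0.148   0.0425] slope [0.025 0.02 ] tri [[691.0, -151.0], [584.0, -183.0], [587.0, -109.0]]
```

View pics/t13.png

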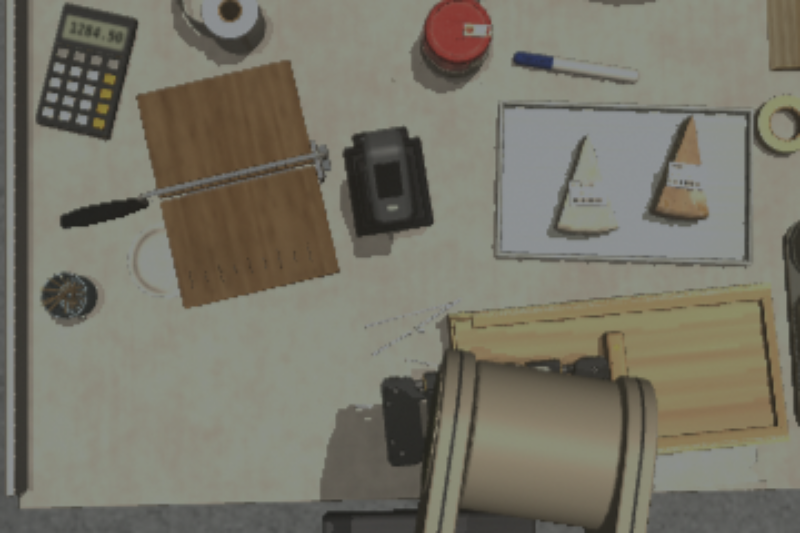

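The final view shows the cover fully home (handle at y ≈ 4 mm in the box, top face at 61.5 mm) and both portions flat on the tray. The scanner is in its cradle and the bystanders are where they were. The arm is clear, so I'm handing in.

```bash
python3 -c "
from plant import robot
print(robot.close_job())"
```

```text
the job is handed in; nothing more can be done
None
```

The job is handed in; no verdict came back. Only two portions were there: both labels were sighted in the box, the portions lie flat on the tray, the scanner is in its cradle and the cover is fully home.

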